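# Load and close the drill jig

### The arm

A 6-joint arm with a two-finger parallel gripper is mounted at the origin on the work surface. World frame = base frame: x ahead of the robot, y to its left, z up, the work surface at z = 0. Lengths are in m, angles in degrees, forces in N, time in s.
With the tool pointing down it reaches from about 0.35 to 1 m from the base axis. Payload 7.1 kg.
Tool frame: the origin (TCP) lies midway between the tips of the shut fingers; the grasp point (between the pads) lies 19 mm behind it; z points along the fingers, y is the line along which they close (so a half turn about z gives the same grasp; the last joint's range is limited). The gripper opens to 85 mm and grips with 20 to 120 N. Pads are 22 mm wide; open, the fingers measure 114 mm over their backs; the gripper's body (76 mm by 85 mm) begins 54 mm behind the grasp point. The pads swing forward as they close: fully open they stand 13 mm farther back than shut.
Start: joints at [63.77, 24.242, 93.386, -0, 62.372, -1.089], TCP at [0.266, 0.566, 0.231] pointing down, gripper open.
Joint ranges: [-172.04, 172.04], [-51.8, 120.97], [4.93, 147.93], [-75.15, 255.16], [6.16, 154.13], [-145.62, 145.62]. Speed limits (degrees/s): [136.94, 136.94, 172.46, 180, 180, 180].

### API

Orientations are given as [roll, pitch, yaw] about the fixed x, y, z axes, in that order (R = Rz(yaw) Ry(pitch) Rx(roll)).
In Python, from rig import bot gives the robot as it stands.
- The arm moves only by the tool move_arm, never from a script. Its argument "moves" is a list of rows, each an object with "dp": the shift along the tool's x, y, z in cm, a list of three; "turn": the turn about the tool's z in degrees. A call has 1 to 8 rows; each row is the pose to reach, as a shift and turn from the pose commanded when the call began, along the tool's axes at that moment; what a row does not reach only later rows make up. A row lasts 1/10 s, in which the tool goes at most 50 mm and 8.59 degrees, less where a joint would pass 70% of its speed; a pose out of reach is approached as far as the arm can. A call with a gripper value outside its range is refused whole. "hand" is the finger opening in cm, from 0 to 8.54, set as the call begins (left out, the last holds). The fingers move at their own pace and stop on an object; "newtons" is the grip in N (left out, the last holds). Time passes only in rows, so rows that repeat a pose let the fingers close. It gives the time, the measured TCP pose, the force, the opening and the grip force at its end, in the units of the state.
- bot.get_state(): the state, without advancing time (a new reading comes with each control period).
- bot.snapshot(name): name is "scene" or "side" or "wrist"; returns the picture (420x560x3 uint8, red, green, blue); there is no depth.
- bot.camera_info(name): a dict with "mtx" (3x3 intrinsics, pixels), "rvec" (rotation vector, rad) and "tvec" (3), from world to camera coordinates, as OpenCV has them. Camera axes: x right, y down, z forward; pixel columns grow to the right and rows downward; lengths in m; the calibration is good to about 2 mm. A picture is of the moment at which its call begins: read the wrist's pose just before it. camera_info takes no time and is no camera call; for the wrist camera it gives the pose at the moment of the call.
- bot.hand_in(): hands the job in; it is judged then, once.
The state is a dict: "clock": time; "qpos": joint angles; "qvel": joint speeds; "tau": joint torques, N m; "ee_pos": TCP position; "orientation": TCP orientation; "wrist_force": force on the tool from outside, world axes, zero at the start; "wrist_torque": the same for the moment, N m; "width": finger opening in m; "gripper_force": force on a finger pad.
Only numpy, scipy, OpenCV 4.12 (cv2) and the standard library are available. Lean on these libraries where they do the work, as an engineer would, in place of code of your own. Each camera call takes 0.05 s, during which the arm holds its last target. There are 200 camera calls.

### The job

Get the drill jig ready for drilling: slide the scraper that was left lying on it flat into its slotted holder until the handle's shoulder is home against the holder, and lay every sawn tube piece on the bench down into a pocket of the jig, one to a pocket and centred across the rail so that the lips under the drill plate clear its ends. With the pieces loaded, lower the drill plate gently and level over the two guide pins until it is fully seated (do not drop it or tip it up), then swing the clamp bar over it to its stop. Leave the tape roll, the tin and the wrench alone.

Things in the scene. Friction and masses are not known exactly. Their poses are not given: they have to be found in the camera images.
- fixture: drill jig, fixed. Origin: centre of its underside, midway between the pins. Steel base plate 110 (x) by 310 (y) by 12 mm, y -135 to +175. End blocks 70 (x) by 30 (y), tops 52 mm above the bench, at y = -105 and +105. Between them a rail 36 wide (x), 144 long (y) with five pockets. The scraper starts lying across it
- nest (a point): centre of the middle pocket's floor, 30 mm above the bench, jig's axes. Pockets at y = -56, -28, 0, 28, 56 mm, 24 wide, between 4 mm ridges with sharp tops 14 mm above this floor. A piece lies in a pocket along x; its ends overhang the 36 mm rail by 7 mm each side, with free space for fingers beside it, down to the base plate 18 mm below
- pin_right (a point): tip of the bullet-nosed steel guide pin of 12 mm diameter, 82 mm above the bench, at the jig's y = -105 mm; it stands 30 mm out of its end block (20 mm straight, then tapered)
- pin_left (a point): tip of the same kind of pin at the jig's y = +105 mm
- plate: loose aluminium drill plate 90 (x) by 250 (y) by 10 mm, 0.5-0.8 kg; origin: centre of its underside. Holes of 15 mm at y = -105 and +105 for the pins; either way round. Starts standing on two lips 10 mm deep (y -75 to 75, inner faces at x = -31 and +31), which on the jig go down past the pieces' ends. Seated: underside 52 mm above the bench, 2 mm over the pieces
- plate_handle (a point): middle of the plate's black bar handle, 46 mm above its underside; the bar runs along the plate's y, 14 wide (x), 16 high, 120 long, clear beneath, on a post at each end
- scraper: flat scraper, 0.13 kg, left flat across the jig's ridges along its y, handle towards the jig's -y. Origin: on the underside, mid width, at the shoulder where handle and blade meet. Steel blade 66 mm along +x, 36 wide, 3 thick; dark wooden handle 80 mm along -x, 24 wide, 22 thick; undersides flush
- holder: fixed plywood scraper holder, 60 wide (y). Origin: bench level, mid width, at the slot's mouth; +x points into the slot (about world +y). Ledge 20 mm high from x = -90 to +70 mm, bridged over x = 0 to 70 (top 37 high), leaving a slot 44 wide, 9 high above the ledge. Stowed: scraper flat on the ledge, blade in the slot, shoulder at the bridge (its origin at x 0, z 20 mm, x axes alike)
- latch (a joint): swing clamp bar of the jig: 0 = open (points along the jig's -x), pi/2 = stop, closed over the corner of the seated plate (along the jig's -y). Turns counterclockwise seen from above; stays where left (friction about 1 N at the knob). Its underside is 65 mm above the bench, 3 mm above the seated plate
- latch_knob (a point): top of the upright black knob at the end of the clamp bar: 15 mm diameter, 37 mm tall above the bar, top 110 mm above the bench, 55 mm from the pivot axis
- latch_pivot (a point): vertical pivot axis of the clamp bar, at the bar's top, 74 mm above the bench; in the jig's frame at x = -30, y = 155 mm
- tape_roll: bystander: black roll of tape, 90 mm wide, 25 high, lying flat
- tin: bystander: small steel tin, 66 mm wide, 80 high
- wrench: bystander: steel wrench lying on the bench
- piece1: sawn piece of square steel tube, 20 by 20 mm and 50 long (x), 80 g; origin at its centre; any of its four long faces may be down. Starts flat on the bench. Three to five such pieces are there, the others are absent
- piece2: sawn piece of square steel tube, 20 by 20 mm and 50 long (x), 80 g; origin at its centre; any of its four long faces may be down. Starts flat on the bench. Three to five such pieces are there, the others are absent
- piece3: sawn piece of square steel tube, 20 by 20 mm and 50 long (x), 80 g; origin at its centre; any of its four long faces may be down. Starts flat on the bench. Three to five such pieces are there, the others are absent
- piece4: sawn piece of square steel tube, 20 by 20 mm and 50 long (x), 80 g; origin at its centre; any of its four long faces may be down. Starts flat on the bench. Three to five such pieces are there, the others are absent
- piece5: sawn piece of square steel tube, 20 by 20 mm and 50 long (x), 80 g; origin at its centre; any of its four long faces may be down. Starts flat on the bench. Three to five such pieces are there, the others are absent

How it is judged (in metres and radians):
On the way, in this order (a step that is already met when the one before it is completed fails the run):
1. every piece lies in a pocket of the jig (x of piece1 in the frame of fixture between -0.009 and 0.009 m and y of piece1 in the frame of fixture between -0.068 and 0.068 m and z of piece1 in the frame of fixture between 0.036 and 0.0435 m and angle between the x axis of each of piece1, piece2, piece3, piece4, piece5 and the x axis of fixture, either way round below 0.2 rad and x of piece2 in the frame of fixture between -0.009 and 0.009 m and y of piece2 in the frame of fixture between -0.068 and 0.068 m and z of piece2 in the frame of fixture between 0.036 and 0.0435 m and x of piece3 in the frame of fixture between -0.009 and 0.009 m and y of piece3 in the frame of fixture between -0.068 and 0.068 m and z of piece3 in the frame of fixture between 0.036 and 0.0435 m and x of piece4 in the frame of fixture between -0.009 and 0.009 m and y of piece4 in the frame of fixture between -0.068 and 0.068 m and z of piece4 in the frame of fixture between 0.036 and 0.0435 m and x of piece5 in the frame of fixture between -0.009 and 0.009 m and y of piece5 in the frame of fixture between -0.068 and 0.068 m and z of piece5 in the frame of fixture between 0.036 and 0.0435 m), for 0.2 s.
2. the plate is seated on the end blocks over both pins (all of step 1 and x of plate in the frame of fixture between -0.004 and 0.004 m and y of plate in the frame of fixture between -0.004 and 0.004 m and z of plate in the frame of fixture between 0.049 and 0.0555 m and angle between plate's own z axis and vertical below 0.05 rad), for 0.2 s.
3. the clamp bar is swung over the seated plate (x of plate in the frame of fixture between -0.004 and 0.004 m and y of plate in the frame of fixture between -0.004 and 0.004 m and z of plate in the frame of fixture between 0.049 and 0.0555 m and angle between plate's own z axis and vertical below 0.05 rad and value of joint latch above 1.4 rad), for 0.2 s.
At the end, for the whole second after the job is handed in: All pieces down in pockets, centred to 9 mm, aligned to 0.2 rad; plate over both pins within 4 mm, seated within 3.5 mm, level to 0.05 rad; clamp bar past 1.4 rad; scraper flat in the slot, shoulder within 7 mm of the bridge, mid width to 7 mm, 0.15 rad; all at rest (all of step 1 and all of step 3 and x of scraper in the frame of holder between -0.007 and 0.01 m and y of scraper in the frame of holder between -0.007 and 0.007 m and z of scraper in the frame of holder between 0.016 and 0.025 m and angle between the x axis of scraper and the x axis of holder, either way round below 0.15 rad and linear speed of each of plate, scraper below 0.02 m/s); the robot touches nothing.
It fails at once if the plate is tipped by more than 0.35 rad (angle between plate's own z axis and vertical above 0.35 rad).
It fails at once if the plate is dropped onto the jig (faster than 0.5 m/s over the pins) (horizontal distance between plate and fixture below 0.01 m and height (world z) of plate below 0.085 m and linear speed of plate above 0.5 m/s).
It fails at once if a bystander is moved by more than 30 mm (distance of any of tape_roll, tin, wrench from where it was at the start of the episode above 0.03 m).
Of piece1, piece2, piece3, piece4, piece5 only 3 to 5 are there at a start; the rules pass over those that are not, and their reading is None.
At some moment in a run one of piece1, piece2, piece3, piece4, piece5, plate may be knocked a few centimetres aside while the robot is not near it.
It also fails if it takes over 210 s, if anything falls off the work surface, if the arm or the gripper's body presses on something with over 40 N, if the wrist force passes 120 N, or if a joint passes its speed limit or range.

## Working session

There is one attempt and no reset: what is moved stays moved. The work goes in short steps, Python scripts to look and compute and a tool call to move; the robot and the scene stay as the last step left them, time stands still between calls to the robot, and variables do not carry over. Pictures are saved under pics/ and viewed, at most 14 in all, crops included, and the job is handed in when it is done.

Besides the shell and the picture viewer there is one more tool, called after "Request:" by a JSON object that holds its "method" and its "body". move_arm: Moves the arm, as the interface text tells. Its arguments: {"type":"object","properties":{"moves":{"type":"array"},"hand":{"type":"number"},"newtons":{"type":"number"}},"required":["moves"]}

```bash
mkdir -p pics; ls
python3 - <<'E'
from rig import bot
import cv2,numpy as np
s=bot.get_state();print(s['clock'],s['ee_pos'],s['orientation'])
for n in ("scene","side","wrist"):
    i=bot.camera_info(n);R=cv2.Rodrigues(np.array(i['rvec'],float))[0];t=np.array(i['tvec']).ravel()
    print(n,np.array(i['mtx']).round(1).tolist(),(-R.T@t).round(3),R.round(2).tolist())
    cv2.imwrite(f'pics/{n}0.png',bot.snapshot(n)[:,:,::-1])
E
```

```text
pics
0.0 [0.26527406 0.56531653 0.23055573] [-1.79914297e+02 -3.37416125e-03  1.54857677e+02]
scene [[381.2, 0.0, 272.6], [0.0, 381.2, 206.4], [0.0, 0.0, 1.0]] [ 1.516 -0.063  0.678] [[0.07, 1.0, 0.02], [0.53, -0.02, -0.85], [-0.85, 0.07, -0.53]]
side [[400.3, 0.0, 283.9], [0.0, 400.3, 210.7], [0.0, 0.0, 1.0]] [ 0.543 -0.72   0.65 ] [[0.99, -0.11, -0.02], [-0.08, -0.59, -0.8], [0.08, 0.8, -0.59]]
wrist [[318.7, 0.0, 276.1], [0.0, 318.7, 209.5], [0.0, 0.0, 1.0]] [0.197 0.597 0.373] [[0.42, 0.91, -0.0], [0.87, -0.41, 0.29], [0.27, -0.13, -0.96]]
```

View pics/scene0.png

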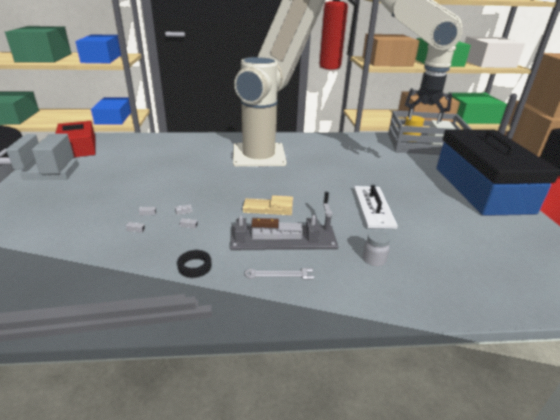

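View pics/side0.png

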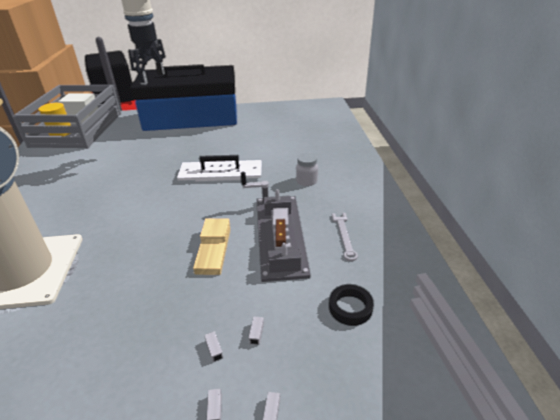

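Scene shows four tube pieces near (147,210), (184,209), (135,227) and (188,222), the jig around (285,232), holder (268,205), plate (375,205), tin (377,250), tape (194,263) and wrench (280,273). The side view agrees: four pieces at the bottom, jig at (283,235), plate at (220,170), tin at (307,170).

```bash
cat > h.py <<'E'
import cv2,numpy as np
from rig import bot
from scipy.spatial.transform import Rotation as Rot
def cam(n):
    i=bot.camera_info(n);return np.array(i['mtx'],float),cv2.Rodrigues(np.array(i['rvec'],float))[0],np.array(i['tvec'],float).ravel()
def ray(c,px,z=0.):
    K,R,t=c;px=np.atleast_2d(np.array(px,float))
    d=(np.c_[px,np.ones(len(px))]@np.linalg.inv(K).T)@R;o=-R.T@t
    return o+d*((z-o[2])/d[:,2])[:,None]
def proj(c,P):
    K,R,t=c;q=(np.atleast_2d(P)@R.T+t)@K.T;return q[:,:2]/q[:,2:]
def shot(n,f):
    c=cam(n);im=bot.snapshot(n)[:,:,::-1].copy();cv2.imwrite(f'pics/{f}.png',im)
    np.savez(f'pics/{f}.npz',K=c[0],R=c[1],t=c[2]);return c,im
def load(f):
    d=np.load(f'pics/{f}.npz');return (d['K'],d['R'],d['t']),cv2.imread(f'pics/{f}.png')
def go(x,y,z,yaw=None):
    "shift (tool axes, cm) and turn (deg) from the measured pose to a tool-down pose"
    s=bot.get_state();R=Rot.from_euler('xyz',s['orientation'],degrees=True).as_matrix()
    dp=R.T@(np.array([x,y,z])-s['ee_pos'])*100
    # yaw: direction (deg, world) of the tool y axis (finger line)
    cur=np.degrees(np.arctan2(R[1,1],R[0,1]));tn=0 if yaw is None else -(((yaw-cur)+90)%180-90)
    print('go',dp.round(2).tolist(),'turn',round(tn,2),'q6',round(s['qpos'][5],1))
E
python3 - <<'E'
from h import *
c=cam('scene');s=cam('side')
print(ray(c,[[147,210],[184,209],[135,227],[188,222]],.01).round(3).tolist())
print(ray(s,[[214,346],[257,330],[214,405],[272,408]],.01).round(3).tolist())
print('holder',ray(c,[[268,205]],.02).round(3),'plate',ray(c,[[375,205]],.02).round(3),'jig',ray(c,[[232,247],[337,247],[285,232]],.012).round(3).tolist(),'tin',ray(c,[[377,250]],.04).round(3))
w=cam('wrist');print('wrist centre on bench',ray(w,[[280,210],[0,210],[560,210],[280,0],[280,419]],0).round(3).tolist(), bot.get_state()['ee_pos'])
E
```

```text
[[0.449, -0.376, 0.01], [0.447, -0.259, 0.01], [0.545, -0.393, 0.01], [0.523, -0.237, 0.01]]
[[0.451, -0.26, 0.01], [0.532, -0.235, 0.01], [0.454, -0.372, 0.01], [0.547, -0.389, 0.01]]
holder [[0.447 0.015 0.02 ]] plate [[0.459 0.373 0.02 ]] jig [[0.657, -0.099, 0.012], [0.669, 0.199, 0.012], [0.59, 0.057, 0.012]] tin [[0.722 0.294 0.04 ]]
wrist centre on bench [[0.304, 0.552, 0.0], [0.158, 0.24, 0.0], [0.45, 0.862, 0.0], [0.101, 0.646, 0.0], [0.609, 0.41, 0.0]] [0.26530793 0.56543775 0.23072635]
```

View pics/wrist0.png

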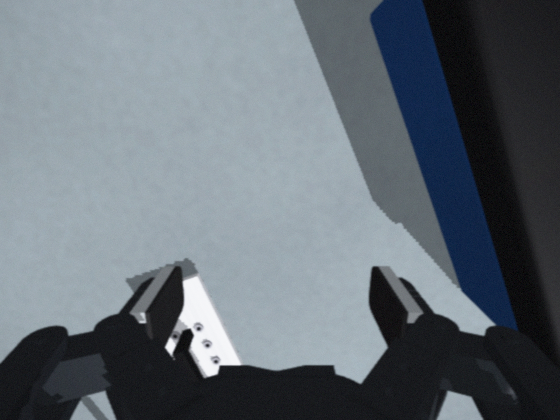

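The wrist view shows only the plate's end at (190,320). Next I move over the jig for a close look.

```bash
python3 -c "
from h import *
go(.55,-.10,.30,0)"
```

```text
go [-54.04, -48.16, -6.87] turn 64.86 q6 -1.1
```

Request:
{"method": "move_arm", "body": {"moves": [{"dp": [-27,-24,-7],"turn": 33},{"dp": [-27,-24,-7],"turn": 33},{"dp": [-27,-24,-7],"turn": 33},{"dp": [-27,-24,-7],"turn": 33},{"dp": [-27,-24,-7],"turn": 33},{"dp": [-27,-24,-7],"turn": 33},{"dp": [-27,-24,-7],"turn": 33},{"dp": [-27,-24,-7],"turn": 33}]}}

```text
clock: 0.95
ee_pos: [0.4091, 0.2307, 0.3022]
orientation: [179.9, 0.1, 121.7]
wrist_force: [0.0, 0.2, -0.3]
width: 0.0855
gripper_force: 0.0
```

```bash
python3 -c "
from h import *
go(.55,-.10,.30,0)"
```

```text
go [-35.54, -5.39, 0.25] turn 31.7 q6 -3.7
```

Request:
{"method": "move_arm", "body": {"moves": [{"dp": [-35.5,-5.4,0],"turn": 31.7},{"dp": [-35.5,-5.4,0],"turn": 31.7},{"dp": [-35.5,-5.4,0],"turn": 31.7},{"dp": [-35.5,-5.4,0],"turn": 31.7},{"dp": [-35.5,-5.4,0],"turn": 31.7},{"dp": [-35.5,-5.4,0],"turn": 31.7},{"dp": [-35.5,-5.4,0],"turn": 31.7},{"dp": [-35.5,-5.4,0],"turn": 31.7}]}}

```text
clock: 1.75
ee_pos: [0.5509, -0.1006, 0.3011]
orientation: [180.0, 0.1, 89.9]
wrist_force: [0.5, 0.4, -0.1]
width: 0.0857
gripper_force: 0.0
```

```bash
python3 -c "
from h import *
go(.55,-.10,.30,0);c,im=shot('wrist','w1')
print(ray(c,[[0,0],[560,0],[280,350]],0.03).round(3).tolist())
im=cv2.resize(im[:400],(800,571),interpolation=cv2.INTER_CUBIC);cv2.imwrite('pics/w1v.png',im)"
```

```text
go [0.06, -0.09, 0.11] turn -0.06 q6 -11.4
[[0.24, 0.094, 0.03], [0.871, 0.093, 0.03], [0.557, -0.386, 0.03]]
```

View pics/w1v.png

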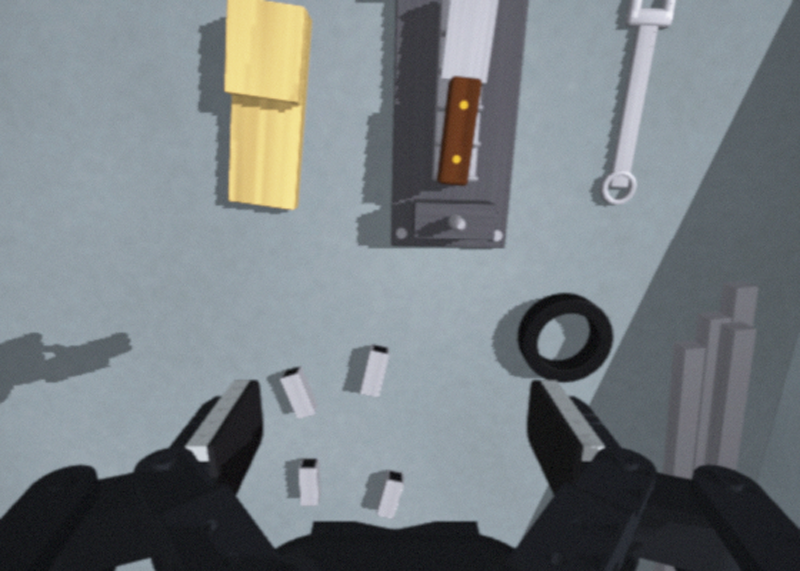

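The wrist view shows the holder at (265,110), scraper with its brown handle at (462,130), one pin at (457,222), and four pieces at (297,392), (374,371), (309,482) and (391,494). I move on by 12 cm in +y to see the whole jig.

Request:
{"method": "move_arm", "body": {"moves": [{"dp": [13,0,0]},{"dp": [13,0,0]},{"dp": [13,0,0]},{"dp": [13,0,0]},{"dp": [13,0,0]}]}}

```text
invalid input
```

```bash
python3 -c "
from h import *
c,im=shot('wrist','w2')
cv2.imwrite('pics/w2v.png',cv2.resize(im[:400],(800,571),interpolation=cv2.INTER_CUBIC))
c,im=load('w1')
# brighter low-sat pieces
h=cv2.cvtColor(im,cv2.COLOR_BGR2HSV)
m=((h[...,2]>175)&(h[...,1]<40)).astype(np.uint8)
cs,_=cv2.findContours(m,cv2.RETR_EXTERNAL,cv2.CHAIN_APPROX_NONE)
for k in cs:
    if cv2.contourArea(k)>150:
        p=k[:,0].astype(float); q=ray(c,p,.02)[:,:2].astype(np.float32);print(cv2.minAreaRect(q*1000),cv2.boundingRect(k))
"
```

```text
((551.9927978515625, -400.909912109375), (59.92154312133789, 36.351966857910156), 77.7862319946289) (263, 337, 27, 31)
((454.5885009765625, -377.372802734375), (50.844383239746094, 19.417110443115234), 87.04381561279297) (210, 328, 13, 27)
((483.806640625, -315.4384765625), (108.24453735351562, 155.1309356689453), 62.23833465576172) (181, 262, 100, 75)
((580.8564453125, -126.76959228515625), (301.7642822265625, 189.7062530517578), 43.18084716796875) (218, 96, 188, 202)
((506.3274841308594, -48.964576721191406), (45.767852783203125, 85.3828125), 11.973265647888184) (227, 94, 37, 69)
((526.512939453125, 32.461082458496094), (20.812427520751953, 38.38330078125), 3.4761574268341064) (247, 43, 19, 35)
((753.8584594726562, 6.0667266845703125), (29.939163208007812, 142.99160766601562), 1.627001404762268) (423, 18, 37, 125)
((761.3739013671875, 87.39571380615234), (17.341245651245117, 34.47798156738281), 89.45602416992188) (442, 0, 32, 18)
((612.34375, 67.80921173095703), (60.41563415527344, 38.22495651245117), 84.37128448486328) (309, 0, 39, 58)
```

View pics/w2v.png

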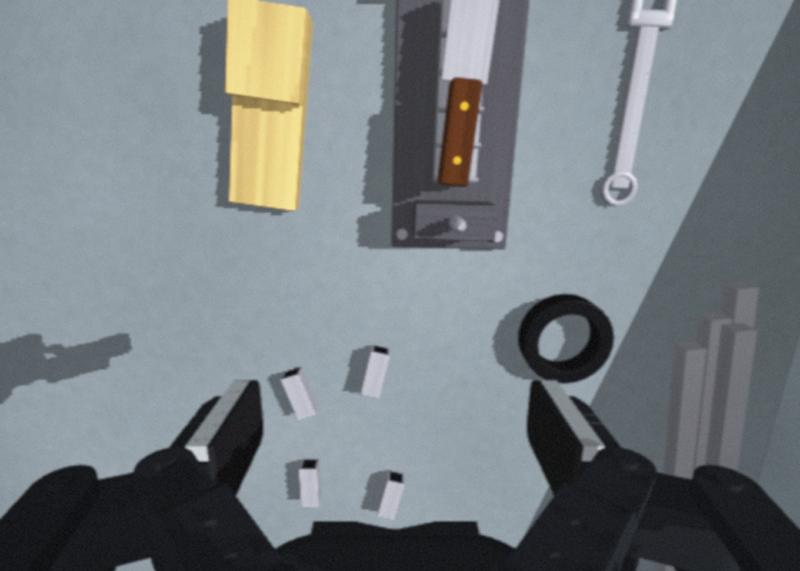

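The move was refused, probably because "turn" was missing, so the view is unchanged. I retry.

Request:
{"method": "move_arm", "body": {"moves": [{"dp": [14,0,0],"turn": 0},{"dp": [14,0,0],"turn": 0},{"dp": [14,0,0],"turn": 0},{"dp": [14,0,0],"turn": 0},{"dp": [14,0,0],"turn": 0}]}}

```text
clock: 2.35
ee_pos: [0.548, 0.0459, 0.3013]
orientation: [-180.0, 0.0, 90.4]
wrist_force: [-0.0, -1.7, -0.9]
width: 0.0854
gripper_force: 0.0
```

```bash
python3 -c "
from h import *
c,im=shot('wrist','w2')
cv2.imwrite('pics/w2v.png',cv2.resize(im[:400],(800,571),interpolation=cv2.INTER_CUBIC))"
```

```text
(no output)
```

View pics/w2v.png

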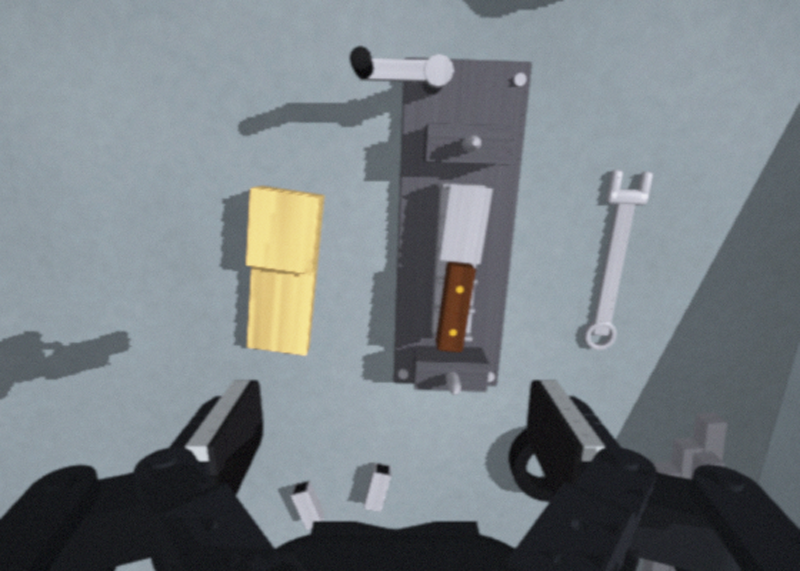

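The view shows the clamp knob at (361,62), pivot (438,70), pins at (475,142) and (455,383), blade (465,222), handle (455,307) and the holder bridge's front edge near (280,270).

```bash
cat > m.py <<'E'
from h import *
c,im=load('w2');s=1/1.4286
def V(pts,z): return ray(c,np.array(pts)*s,z)[:,:2]
mm=lambda a:(a*1000).round(1).tolist()
print('base',mm(V([[404,57],[531,62],[497,387],[395,384]],.012)))
print('pin tips L,R',mm(V([[475,142],[455,384]],.080)))
print('knob,pivot',mm(V([[361,58]],.110)),mm(V([[440,70]],.074)))
h=cv2.cvtColor(im,cv2.COLOR_BGR2HSV)
def rect(m,z,name):
    m=cv2.morphologyEx(m.astype(np.uint8),cv2.MORPH_CLOSE,np.ones((5,5)))
    k=max(cv2.findContours(m,0,1)[0],key=cv2.contourArea)
    r=cv2.minAreaRect((ray(c,k[:,0],z)[:,:2]*1000).astype(np.float32));print(name,np.round(r[0],1),np.round(r[1],1),round(r[2],1),'px',cv2.boundingRect(k));return k
brown=(h[...,0]<15)&(h[...,1]>120)&(h[...,2]>50)&(h[...,2]<200)
rect(brown,.066,'handle')
yel=(h[...,0]>15)&(h[...,0]<32)&(h[...,1]>70)&(h[...,2]>120)
rect(yel,.03,'holder all')
print('bridge top',mm(V([[253,187],[323,195],[311,273],[246,266]],.037)))
print('ledge',mm(V([[249,269],[313,276],[307,355],[248,347]],.02)))
m=(h[...,2]>165)&(h[...,1]<50);m[:128]=0;m[190:]=0;m[:,:303]=0;m[:,350:]=0
rect(m,.047,'blade')
E
python3 m.py
```

```text
base [[554.9, 203.3], [663.4, 200.1], [657.0, -109.1], [549.3, -106.4]]
pin tips L,R [[608.1, 132.9], [602.4, -70.2]]
knob,pivot [[525.0, 183.7]] [[580.5, 183.0]]
handle [600.7  -4.3] [80.4 23.1] 84.4 px (306, 184, 26, 63)
holder all [440.9  16.2] [157.   65.5] 81.9 px (172, 131, 55, 118)
bridge top [[424.5, 96.1], [485.1, 89.7], [471.3, 19.5], [412.1, 25.7]]
ledge [[409.0, 18.8], [469.8, 12.4], [459.9, -70.2], [400.9, -61.9]]
blade [609.   66.3] [68. 36.] 84.0 px (308, 129, 37, 57)
```

```bash
python3 -c "
from h import *
go(.6015,.004,.12,-5.8);print(bot.get_state()['ee_pos'])"
```

```text
go [-4.11, 5.31, 18.12] turn 6.09 q6 3.2
[0.54824363 0.04484148 0.30126875]
```

Request:
{"method": "move_arm", "body": {"moves": [{"dp": [-4.1,5.3,18],"turn": 6},{"dp": [-4.1,5.3,18],"turn": 6},{"dp": [-4.1,5.3,18],"turn": 6},{"dp": [-4.1,5.3,18],"turn": 6},{"dp": [-4.1,5.3,18],"turn": 6},{"dp": [-4.1,5.3,18],"turn": 6},{"dp": [-4.1,5.3,18],"turn": 6}], "hand": 6}}

```text
clock: 3.1
ee_pos: [0.603, 0.0028, 0.1234]
orientation: [179.8, -0.0, 84.1]
wrist_force: [0.2, -0.1, 0.8]
width: 0.06
gripper_force: 0.0
```

```bash
python3 -c "
from h import *
go(.6015,.004,.047,-5.8)"
```

```text
go [0.1, -0.18, 7.64] turn -0.07 q6 5.0
```

Request:
{"method": "move_arm", "body": {"moves": [{"dp": [0.1,-0.1,4.5],"turn": 0},{"dp": [0.1,-0.1,7],"turn": 0},{"dp": [0.1,-0.1,7.4],"turn": 0},{"dp": [0.1,-0.1,7.4],"turn": 0},{"dp": [0.1,-0.1,7.4],"turn": 0}]}}

```text
clock: 3.6
ee_pos: [0.6029, 0.0042, 0.0497]
orientation: [179.8, -0.0, 84.2]
wrist_force: [1.2, -0.4, 0.1]
width: 0.0599
gripper_force: 0.0
```

Request:
{"method": "move_arm", "body": {"moves": [{"dp": [0,0,0],"turn": 0},{"dp": [0,0,0],"turn": 0},{"dp": [0,0,0],"turn": 0},{"dp": [0,0,0],"turn": 0},{"dp": [0,0,0],"turn": 0},{"dp": [0,0,0],"turn": 0},{"dp": [0,0,0],"turn": 0},{"dp": [0,0,0],"turn": 0}], "hand": 1.5, "newtons": 60}}

```text
clock: 4.4
ee_pos: [0.602, 0.004, 0.0486]
orientation: [179.9, -0.0, 84.2]
wrist_force: [-1.7, 0.7, 7.7]
width: 0.0226
gripper_force: 59.1
```

Request:
{"method": "move_arm", "body": {"moves": [{"dp": [0,0,-1],"turn": 0},{"dp": [0,0,-3],"turn": 0},{"dp": [0,0,-5.5],"turn": 0},{"dp": [0,0,-5.5],"turn": 0}]}}

```text
clock: 4.8
ee_pos: [0.6035, 0.004, 0.1058]
orientation: [179.7, -0.0, 84.2]
wrist_force: [-0.1, -0.5, -1.3]
width: 0.0228
gripper_force: 59.2
```

```bash
python3 -c "
from h import *
go(.4275,-.088,.075,-8)"
```

```text
go [-10.95, -16.59, 2.98] turn 2.16 q6 5.1
```

Request:
{"method": "move_arm", "body": {"moves": [{"dp": [-5,-8,0],"turn": 1},{"dp": [-5,-8,0],"turn": 1},{"dp": [-11,-16.6,3],"turn": 2.1},{"dp": [-11,-16.6,3],"turn": 2.1},{"dp": [-11,-16.6,3],"turn": 2.1},{"dp": [-11,-16.6,3],"turn": 2.1},{"dp": [-11,-16.6,3],"turn": 2.1},{"dp": [-11,-16.6,3],"turn": 2.1}]}}

```text
clock: 5.6
ee_pos: [0.427, -0.0884, 0.0727]
orientation: [179.9, 0.0, 82.1]
wrist_force: [0.1, 0.3, -1.2]
width: 0.023
gripper_force: 59.4
```

```bash
python3 -c "
from h import *
go(.4275,-.088,.075,-8)
c,im=shot('wrist','w3')
cv2.imwrite('pics/w3v.png',cv2.resize(im[0:420,100:460],(700,817),interpolation=cv2.INTER_CUBIC)[:600])"
```

```text
go [0.05, 0.05, -0.23] turn 0.1 q6 -5.4
```

View pics/w3v.png

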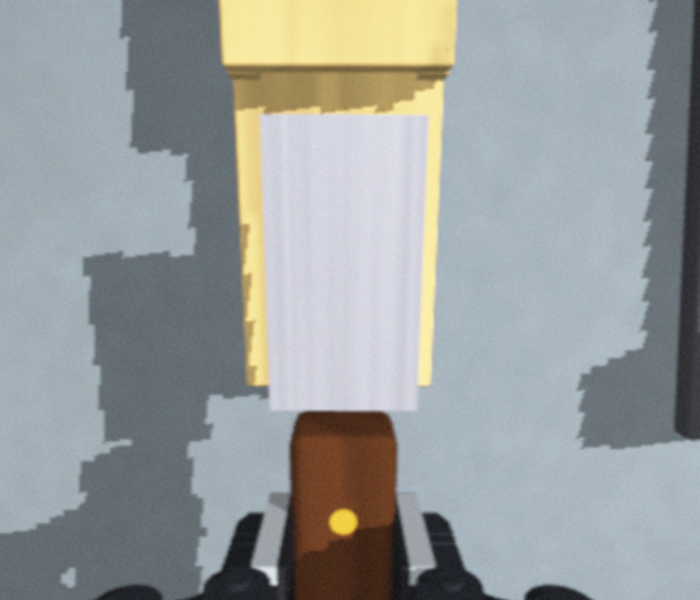

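The view shows the blade tip corners (260,115) and (429,115), its shoulder at y=410, the bridge front edge (221,66) to (455,67), and the ledge end corners (247,386) and (431,385). It is nearly aligned.

```bash
python3 -c "
from h import *
c,im=load('w3');s=1/1.9444
V=lambda p,z:(ray(c,np.array(p)*s+[100,0],z)[:,:2]*1000)
b=V([[260,115],[429,115],[270,410],[418,410]],.071);br=V([[221,66],[455,67]],.037);l=V([[247,386],[431,385]],.02)
h=V([[235,80],[442,80]],.02)
print(b.round(1).tolist(),br.round(1).tolist(),l.round(1).tolist(),h.round(1).tolist())
tip=b[:2].mean(0);sh=b[2:].mean(0);m=br.mean(0);e=l.mean(0)
for n,v in(('blade',tip-sh),('holder',m-e)):print(n,np.hypot(*v),np.degrees(np.arctan2(v[1],v[0])))
d=(m-e)/np.hypot(*(m-e));n=np.array([-d[1],d[0]])
print('mouth',m,'shoulder rel',(sh-m)@d,(sh-m)@n,'tip',(tip-m)@d,(tip-m)@n)
go(.4275,-.088,.025,-8)
"
```

```text
[[423.1, 8.3], [458.7, 3.4], [413.9, -56.8], [449.7, -61.7]] [[411.8, 26.3], [471.4, 17.8]] [[399.5, -62.7], [459.0, -70.6]] [[412.6, 26.2], [470.7, 18.1]]
blade 65.71906534665366 82.0473999960062
holder 89.58058105373186 82.113117259217
mouth [441.58696569  22.08798974] shoulder rel -81.91467428678169 -1.452156362010328 tip -16.19565216910999 -1.5275349711346569
go [0.04, 0.06, 4.77] turn 0.12 q6 -5.4
```

Request:
{"method": "move_arm", "body": {"moves": [{"dp": [0,-0.15,2.5],"turn": 0},{"dp": [0,-0.15,4],"turn": 0},{"dp": [0,-0.15,4.5],"turn": 0},{"dp": [0,-0.15,4.5],"turn": 0},{"dp": [0,-0.15,4.5],"turn": 0}]}}

```text
clock: 6.15
ee_pos: [0.4242, -0.0882, 0.0277]
orientation: [180.0, 0.0, 82.1]
wrist_force: [0.3, -0.6, -0.9]
width: 0.0227
gripper_force: 59.4
```

Request:
{"method": "move_arm", "body": {"moves": [{"dp": [1.5,0,0],"turn": 0},{"dp": [3,0,0],"turn": 0},{"dp": [4.5,0,0],"turn": 0},{"dp": [6,0,0],"turn": 0},{"dp": [6,0,0],"turn": 0}]}}

```text
clock: 6.65
ee_pos: [0.4328, -0.0278, 0.0282]
orientation: [179.9, -0.0, 82.2]
wrist_force: [-0.4, -0.3, -1.1]
width: 0.0227
gripper_force: 59.4
```

Request:
{"method": "move_arm", "body": {"moves": [{"dp": [0.5,0,0.2],"turn": 0},{"dp": [1,0,0.2],"turn": 0},{"dp": [1.4,0,0.2],"turn": 0},{"dp": [1.7,0,0.2],"turn": 0},{"dp": [1.9,0,0.2],"turn": 0},{"dp": [2.0,0,0.2],"turn": 0},{"dp": [2.0,0,0.2],"turn": 0}]}}

```text
clock: 7.35
ee_pos: [0.4345, -0.009, 0.0253]
orientation: [-180.0, 0.0, 82.1]
wrist_force: [-0.6, 0.1, -1.7]
width: 0.0223
gripper_force: 59.4
```

```bash
python3 -c "
from h import *
s=bot.get_state();print(s['wrist_force'],s['ee_pos'])
c,im=shot('wrist','w4')
cv2.imwrite('pics/w4v.png',cv2.resize(im[0:420,100:460],(700,817),interpolation=cv2.INTER_CUBIC)[:600])"
```

```text
[-0.63468691  0.11824917 -1.67088991] [ 0.43451306 -0.00903317  0.02530668]
```

View pics/w4v.png

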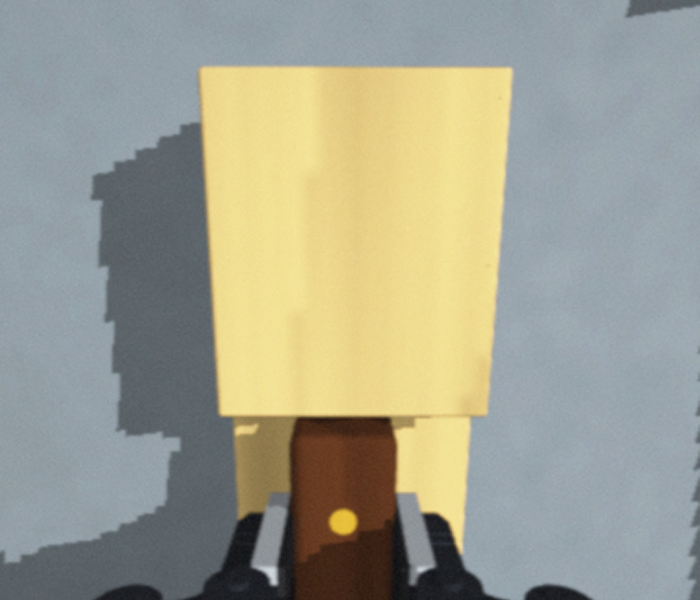

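The blade is in the slot with the shoulder (y≈418) almost at the bridge edge (y≈415), about 2 mm off centre. I nudge it home and down, then release.

Request:
{"method": "move_arm", "body": {"moves": [{"dp": [0.1,0.05,0.1],"turn": 0},{"dp": [0.2,0.1,0.15],"turn": 0},{"dp": [0.3,0.1,0.2],"turn": 0},{"dp": [0.3,0.1,0.25],"turn": 0},{"dp": [0.3,0.1,0.25],"turn": 0}]}}

```text
clock: 7.9
ee_pos: [0.4355, -0.0076, 0.0247]
orientation: [-180.0, 0.1, 82.1]
wrist_force: [-8.3, -14.4, 37.6]
width: 0.0223
gripper_force: 64.3
```

Request:
{"method": "move_arm", "body": {"moves": [{"dp": [0,0,-0.12],"turn": 0},{"dp": [0,0,-0.12],"turn": 0},{"dp": [0,0,-0.12],"turn": 0}]}}

```text
clock: 8.2
ee_pos: [0.4362, -0.0067, 0.0247]
orientation: [180.0, 0.0, 82.1]
wrist_force: [-3.4, -5.7, 16.5]
width: 0.0227
gripper_force: 61.7
```

Request:
{"method": "move_arm", "body": {"moves": [{"dp": [0,0,0],"turn": 0},{"dp": [0,0,0],"turn": 0},{"dp": [0,0,0],"turn": 0},{"dp": [0,0,0],"turn": 0},{"dp": [0,0,-4],"turn": 0},{"dp": [0,0,-8],"turn": 0},{"dp": [0,0,-12],"turn": 0},{"dp": [-6,0,-16],"turn": 0}], "hand": 6}}

```text
clock: 9.0
ee_pos: [0.4316, -0.0454, 0.1742]
orientation: [179.8, -0.0, 82.3]
wrist_force: [1.3, -0.7, -0.7]
width: 0.0597
gripper_force: 0.0
```

```bash
python3 -c "
from h import *
go(.50,-.38,.28,0)"
```

```text
go [-32.24, 11.26, -10.58] turn -7.66 q6 0.0
```

Request:
{"method": "move_arm", "body": {"moves": [{"dp": [-18.5,9.3,-10.6],"turn": -7.6},{"dp": [-18.5,9.3,-10.6],"turn": -7.6},{"dp": [-18.5,9.3,-10.6],"turn": -7.6},{"dp": [-18.5,9.3,-10.6],"turn": -7.6},{"dp": [-18.5,9.3,-10.6],"turn": -7.6},{"dp": [-18.5,9.3,-10.6],"turn": -7.6},{"dp": [-18.5,9.3,-10.6],"turn": -7.6}], "hand": 8}}

```text
clock: 9.7
ee_pos: [0.4963, -0.2435, 0.2772]
orientation: [-180.0, -0.0, 89.6]
wrist_force: [-1.0, 0.2, 0.8]
width: 0.0801
gripper_force: 0.0
```

```bash
cat >> h.py <<'E'
def pieces(c,im,z=.02):
    "top faces: bright and reddish-grey against the bluish bench"
    b,g,r=[im[...,i].astype(int) for i in range(3)]
    m=((r>170)&(r-g>=-3)&(abs(b-r)<30)).astype(np.uint8);m=cv2.morphologyEx(m,cv2.MORPH_OPEN,np.ones((3,3)))
    out=[]
    for k in cv2.findContours(m,0,1)[0]:
        q=(ray(c,k[:,0],z)[:,:2]*1000).astype(np.float32);r_=cv2.minAreaRect(q);a=sorted(r_[1])
        if 12<a[0]<28 and 38<a[1]<60:
            bx=cv2.boxPoints(r_);e=max((bx[1]-bx[0],bx[2]-bx[1]),key=lambda v:np.hypot(*v))
            print('piece',np.round(r_[0],1),np.round(a,1),'dir',round(float(np.degrees(np.arctan2(e[1],e[0])))%180,1),cv2.boundingRect(k))
E
python3 -c "
from h import *
print(bot.get_state()['ee_pos'])
c,im=shot('wrist','w5');print(im[proj(c,[[.452,-.376,.02]]).astype(int)[0][1],proj(c,[[.452,-.376,.02]]).astype(int)[0][0]],im[20,280])
pieces(c,im)
cv2.imwrite('pics/w5v.png',cv2.resize(im,(800,600),interpolation=cv2.INTER_CUBIC))"
```

```text
[ 0.49625839 -0.24352517  0.27718388]
[192 183 183] [160 153 143]
piece [ 545.3 -394.3] [17.5 47.2] dir 76.1 (303, 264, 19, 30)
piece [ 454.1 -377.5] [17.5 46.4] dir 90.3 (240, 253, 14, 31)
piece [ 449.9 -263.3] [18.7 47.8] dir 107.6 (228, 170, 25, 37)
piece [ 529.8 -237.8] [17.5 47.4] dir 76.6 (293, 149, 21, 38)
```

View pics/w5v.png

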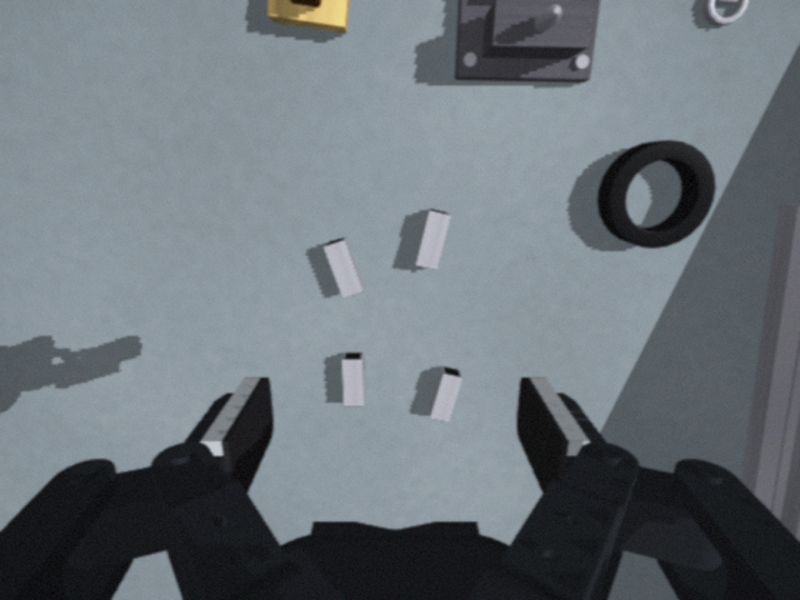

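All four pieces are clear of each other at (433,238), (342,267), (353,380) and (446,394), matching the measured table. I start with piece D at (0.530,-0.238).

```bash
python3 -c "
from h import *
go(.5298,-.2378,.06,76.6)"
```

```text
go [0.48, 3.44, 21.67] turn -76.95 q6 -27.0
```

Request:
{"method": "move_arm", "body": {"moves": [{"dp": [0.5,3.4,3],"turn": -77},{"dp": [0.5,3.4,6],"turn": -77},{"dp": [0.5,3.4,9],"turn": -77},{"dp": [0.5,3.4,12],"turn": -77},{"dp": [0.5,3.4,15],"turn": -77},{"dp": [0.5,3.4,18],"turn": -77},{"dp": [0.5,3.4,21],"turn": -77},{"dp": [0.5,3.4,21],"turn": -77}], "hand": 6.5}}

```text
clock: 10.55
ee_pos: [0.5268, -0.2354, 0.063]
orientation: [180.0, -0.6, 158.9]
wrist_force: [-0.2, -0.4, 0.6]
width: 0.0649
gripper_force: 0.0
```

Request:
{"method": "move_arm", "body": {"moves": [{"dp": [0,0,0],"turn": -8.3},{"dp": [0,0,0],"turn": -8.3},{"dp": [0,0,0],"turn": -8.3}]}}

```text
clock: 10.85
ee_pos: [0.5302, -0.2375, 0.0674]
orientation: [180.0, -0.1, 166.6]
wrist_force: [0.5, -0.2, 0.4]
width: 0.0647
gripper_force: 0.0
```

```bash
python3 -c "
from h import *
go(.5298,-.2378,.001,76.6)"
```

```text
go [0.02, -0.04, 6.64] turn -0.04 q6 -101.9
```

Request:
{"method": "move_arm", "body": {"moves": [{"dp": [0,0,3.5],"turn": 0},{"dp": [0,0,5.8],"turn": 0},{"dp": [0,0,6.5],"turn": 0},{"dp": [0,0,6.5],"turn": 0},{"dp": [0,0,6.5],"turn": 0}]}}

```text
clock: 11.35
ee_pos: [0.5313, -0.2388, 0.0036]
orientation: [-180.0, 0.1, 166.7]
wrist_force: [-0.2, -0.0, -0.3]
width: 0.0653
gripper_force: 0.0
```

Request:
{"method": "move_arm", "body": {"moves": [{"dp": [0,0,0],"turn": 0},{"dp": [0,0,0],"turn": 0},{"dp": [0,0,0],"turn": 0},{"dp": [0,0,0],"turn": 0},{"dp": [0,0,0],"turn": 0},{"dp": [0,0,0],"turn": 0}], "hand": 4.4, "newtons": 60}}

```text
clock: 11.95
ee_pos: [0.5318, -0.2392, 0.0044]
orientation: [-180.0, 0.1, 166.7]
wrist_force: [0.8, 0.6, 5.0]
width: 0.0486
gripper_force: 62.3
```

Request:
{"method": "move_arm", "body": {"moves": [{"dp": [0,0,-1],"turn": 0},{"dp": [0,0,-4],"turn": 0},{"dp": [0,0,-9],"turn": 0},{"dp": [0,0,-14],"turn": 0},{"dp": [0,0,-15],"turn": 0},{"dp": [0,0,-15],"turn": 0}]}}

```text
clock: 12.55
ee_pos: [0.5323, -0.2394, 0.1561]
orientation: [-179.9, 0.3, 166.7]
wrist_force: [-0.2, -0.3, -0.5]
width: 0.0485
gripper_force: 62.2
```

```bash
python3 -c "
from h import *
print(bot.get_state()['wrist_force'],bot.get_state()['width']);go(.606,-.04,.15,-1.3)"
```

```text
[-0.22784554 -0.27345694 -0.50720974] 0.048537023179044396
go [-2.59, 21.1, 0.6] turn 78.0 q6 -102.1
```

Request:
{"method": "move_arm", "body": {"moves": [{"dp": [-2.6,21,0],"turn": 78},{"dp": [-2.6,21,0],"turn": 78},{"dp": [-2.6,21,0],"turn": 78},{"dp": [-2.6,21,0],"turn": 78},{"dp": [-2.6,21,0],"turn": 78},{"dp": [-2.6,21,0],"turn": 78},{"dp": [-2.6,21,0],"turn": 78},{"dp": [-2.6,21,0],"turn": 78}]}}

```text
clock: 13.35
ee_pos: [0.6029, -0.0397, 0.1505]
orientation: [-179.8, -0.1, 99.8]
wrist_force: [1.1, -0.4, 0.2]
width: 0.0485
gripper_force: 62.3
```

Request:
{"method": "move_arm", "body": {"moves": [{"dp": [0,0,0],"turn": 9.5},{"dp": [0,0,0],"turn": 9.5},{"dp": [0,0,0],"turn": 9.5},{"dp": [0,0,0],"turn": 9.5}]}}

```text
clock: 13.75
ee_pos: [0.6038, -0.0403, 0.152]
orientation: [-179.9, -0.0, 90.8]
wrist_force: [0.4, 0.1, -1.2]
width: 0.0484
gripper_force: 62.3
```

```bash
python3 -c "
from h import *
go(.606,-.04,.15,-1.3);c,im=shot('wrist','w6');print(ray(c,[[0,0],[280,250]],.044).round(3).tolist())
cv2.imwrite('pics/w6v.png',cv2.resize(im[:300,140:420],(560,600),interpolation=cv2.INTER_CUBIC))"
```

```text
go [0.03, 0.22, 0.2] turn 2.09 q6 -5.7
[[0.413, 0.104, 0.044], [0.608, -0.079, 0.044]]
```

View pics/w6v.png

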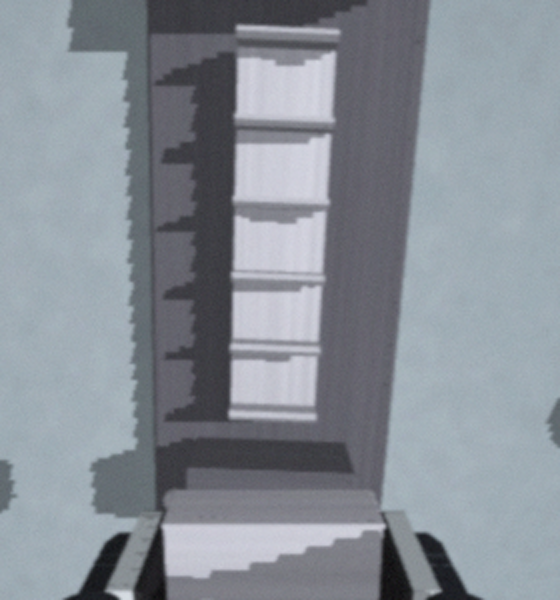

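The five pockets are clearly seen, with ridges at rows ≈30, 120, 202, 275, 348 and 412 and the rail spanning about x 235 to 338. The held piece is level in the gripper.

```bash
python3 -c "
from h import *
c,im=load('w6')
V=lambda p,z:(ray(c,np.array(p)/2+[140,0],z)[:,:2]*1000)
rows=[31,120,202,275,348,412]
L=[[236+ (231-236)*(r-30)/380,r-2] for r in rows];R=[[339+(317-339)*(r-30)/380,r+2] for r in rows]
a=V(L,.044);b=V(R,.044);print(((a+b)/2).round(1).tolist(),(b-a)[:,0].round(1))
exp=[(605.8+.0227*y,27+y) for y in (70,42,14,-14,-42,-70)];print(np.round(exp,1).tolist())
p=proj(c,[[.6058+.0000227*y,.027+y/1000,.044] for y in (70,42,14,-14,-42,-70)]);print(((p-[140,0])*2).round(0).tolist())
go(.6065,.0545,.10,-1.3)
"
```

```text
[[607.2, 97.6], [606.7, 69.4], [606.1, 41.5], [605.6, 15.0], [605.0, -13.5], [604.5, -40.0]] [35.7 35.6 35.5 35.4 35.3 35.2]
[[607.4, 97.0], [606.8, 69.0], [606.1, 41.0], [605.5, 13.0], [604.8, -15.0], [604.2, -43.0]]
[[288.0, 33.0], [285.0, 121.0], [281.0, 204.0], [278.0, 280.0], [276.0, 352.0], [273.0, 419.0]]
go [9.48, 0.38, 5.22] turn 2.06 q6 -5.7
```

```bash
python3 -c "
from h import *
c,im=load('w6')
V=lambda p,z:(ray(c,np.array(p)/2+[140,0],z)[:,:2]*1000).round(1).tolist()
print(V([[163,525],[383,525],[163,578],[380,578]],.169),V([[165,492],[380,492]],.149),bot.get_state()['ee_pos'])
"
```

```text
[[580.2, -28.8], [628.0, -28.1], [579.8, -41.9], [628.2, -41.1]] [[577.4, -29.9], [630.6, -29.1]] [ 0.60401004 -0.04034076  0.15224205]
```

Request:
{"method": "move_arm", "body": {"moves": [{"dp": [4.7,0.3,2],"turn": 2},{"dp": [9.4,0.3,4],"turn": 2},{"dp": [9.4,0.3,5.5],"turn": 2},{"dp": [9.4,0.3,7],"turn": 2},{"dp": [9.4,0.3,7],"turn": 2},{"dp": [9.4,0.3,7],"turn": 2}]}}

```text
clock: 14.4
ee_pos: [0.6063, 0.0526, 0.0826]
orientation: [-180.0, 0.0, 88.6]
wrist_force: [1.9, -0.2, -0.8]
width: 0.0486
gripper_force: 62.3
```

```bash
python3 -c "
from h import *
go(.6065,.054,.035,-1.3)"
```

```text
go [0.14, 0.02, 4.76] turn -0.11 q6 5.3
```

Request:
{"method": "move_arm", "body": {"moves": [{"dp": [0.1,0,2],"turn": 0},{"dp": [0.1,0,3.5],"turn": 0},{"dp": [0.1,0,4.2],"turn": 0},{"dp": [0.1,0,4.6],"turn": 0},{"dp": [0.1,0,4.6],"turn": 0},{"dp": [0.1,0,4.6],"turn": 0}]}}

```text
clock: 15.0
ee_pos: [0.6067, 0.0547, 0.0372]
orientation: [180.0, -0.0, 88.6]
wrist_force: [0.6, -0.7, -1.0]
width: 0.048
gripper_force: 62.3
```

Request:
{"method": "move_arm", "body": {"moves": [{"dp": [0,0,0.2],"turn": 0},{"dp": [0,0,0.35],"turn": 0},{"dp": [0,0,0.35],"turn": 0}]}}

```text
clock: 15.3
ee_pos: [0.6068, 0.0548, 0.0344]
orientation: [179.9, -0.0, 88.6]
wrist_force: [-2.2, -0.2, 8.1]
width: 0.0483
gripper_force: 63.2
```

Request:
{"method": "move_arm", "body": {"moves": [{"dp": [0,0,0],"turn": 0},{"dp": [0,0,0],"turn": 0},{"dp": [0,0,0],"turn": 0},{"dp": [0,0,0],"turn": 0}], "hand": 6.5}}

```text
clock: 15.7
ee_pos: [0.6063, 0.0547, 0.0332]
orientation: [-180.0, 0.0, 88.6]
wrist_force: [-0.3, 0.2, -0.3]
width: 0.0647
gripper_force: 0.0
```

Request:
{"method": "move_arm", "body": {"moves": [{"dp": [0,0,-4],"turn": 0},{"dp": [0,0,-8],"turn": 0},{"dp": [-4,0,-13],"turn": 0},{"dp": [-9,0,-17],"turn": 0},{"dp": [-14,-2,-21],"turn": 0},{"dp": [-19,-4,-24],"turn": 0},{"dp": [-24,-6,-24],"turn": 0},{"dp": [-24,-6,-24],"turn": 0}]}}

```text
clock: 16.5
ee_pos: [0.5416, -0.1812, 0.2732]
orientation: [179.9, 0.0, 88.7]
wrist_force: [1.3, 0.0, -0.3]
width: 0.0648
gripper_force: 0.0
```

```bash
python3 -c "
from h import *
print(bot.get_state()['ee_pos'])
c,im=shot('wrist','w7');pieces(c,im);pieces(c,im,.05)
cv2.imwrite('pics/w7v.png',cv2.resize(im[:400],(800,571),interpolation=cv2.INTER_CUBIC))"
```

```text
[ 0.54159849 -0.18122898  0.27319291]
piece [ 544.5 -396.5] [17.8 46.8] dir 75.5 (273, 306, 18, 27)
piece [ 453.7 -379.8] [19.1 45.3] dir 89.3 (211, 297, 15, 28)
piece [ 449.2 -265.7] [20.7 48.1] dir 105.8 (198, 220, 23, 35)
piece [752.5 -25.8] [22.7 58. ] dir 95.4 (452, 0, 24, 59)
piece [ 544.4 -374.5] [16.4 43.2] dir 75.5 (273, 306, 18, 27)
piece [ 460.5 -359. ] [17.7 41.9] dir 89.3 (211, 297, 15, 28)
piece [ 456.4 -253.6] [19.1 44.5] dir 105.8 (198, 220, 23, 35)
piece [736.6 -32. ] [21.  53.6] dir 95.4 (452, 0, 24, 59)
```

```bash
python3 -c "
from h import *
go(.4497,-.264,.06,107)"
```

```text
go [-7.8, -8.89, 21.55] turn 71.5 q6 -18.6
```

Request:
{"method": "move_arm", "body": {"moves": [{"dp": [-7.8,-8.9,3],"turn": 71.5},{"dp": [-7.8,-8.9,6],"turn": 71.5},{"dp": [-7.8,-8.9,9],"turn": 71.5},{"dp": [-7.8,-8.9,12],"turn": 71.5},{"dp": [-7.8,-8.9,15],"turn": 71.5},{"dp": [-7.8,-8.9,18],"turn": 71.5},{"dp": [-7.8,-8.9,21],"turn": 71.5},{"dp": [-7.8,-8.9,21],"turn": 71.5}]}}

```text
clock: 17.35
ee_pos: [0.449, -0.2542, 0.0583]
orientation: [-179.7, 0.2, 19.5]
wrist_force: [0.3, 1.0, 0.2]
width: 0.0644
gripper_force: 0.0
```

Request:
{"method": "move_arm", "body": {"moves": [{"dp": [0,0,0],"turn": 3},{"dp": [0,0,0],"turn": 3},{"dp": [0,0,0],"turn": 3}]}}

```text
clock: 17.65
ee_pos: [0.4515, -0.2557, 0.062]
orientation: [180.0, -0.0, 17.0]
wrist_force: [0.1, -0.0, 0.3]
width: 0.065
gripper_force: 0.0
```

```bash
python3 -c "
from h import *
go(.4497,-.264,.003,107)"
```

```text
go [-0.42, 0.74, 5.9] turn -0.02 q6 42.2
```

Request:
{"method": "move_arm", "body": {"moves": [{"dp": [-0.4,0.75,0],"turn": 0},{"dp": [-0.4,0.75,3.5],"turn": 0},{"dp": [-0.4,0.75,5.2],"turn": 0},{"dp": [-0.4,0.75,5.8],"turn": 0},{"dp": [-0.4,0.75,5.8],"turn": 0},{"dp": [-0.4,0.75,5.8],"turn": 0}]}}

```text
clock: 18.25
ee_pos: [0.4502, -0.2644, 0.0046]
orientation: [180.0, -0.0, 16.9]
wrist_force: [0.3, 0.8, -0.6]
width: 0.065
gripper_force: 0.0
```

Request:
{"method": "move_arm", "body": {"moves": [{"dp": [0,0,0],"turn": 0},{"dp": [0,0,0],"turn": 0},{"dp": [0,0,0],"turn": 0},{"dp": [0,0,0],"turn": 0},{"dp": [0,0,0],"turn": 0},{"dp": [0,0,0],"turn": 0}], "hand": 4.4}}

```text
clock: 18.85
ee_pos: [0.4505, -0.2644, 0.0053]
orientation: [179.9, -0.1, 16.9]
wrist_force: [-1.7, 0.3, 6.3]
width: 0.0481
gripper_force: 62.3
```

Request:
{"method": "move_arm", "body": {"moves": [{"dp": [0,0,-1],"turn": 0},{"dp": [0,0,-4],"turn": 0},{"dp": [0,0,-9],"turn": 0},{"dp": [0,0,-14],"turn": 0},{"dp": [0,0,-15],"turn": 0},{"dp": [0,0,-15],"turn": 0}]}}

```text
clock: 19.45
ee_pos: [0.4511, -0.2648, 0.1569]
orientation: [179.7, -0.2, 16.9]
wrist_force: [-0.4, -0.6, -1.6]
width: 0.0482
gripper_force: 62.3
```

```bash
python3 -c "
from h import *
print(bot.get_state()['wrist_force'],bot.get_state()['width']);go(.606,-.04,.15,-1.3)"
```

```text
[-0.35265312 -0.57971411 -1.61341006] 0.04820973702982891
go [21.35, -17.01, 0.7] turn -71.81 q6 41.4
```

Request:
{"method": "move_arm", "body": {"moves": [{"dp": [21.3,-17,0],"turn": -71.8},{"dp": [21.3,-17,0],"turn": -71.8},{"dp": [21.3,-17,0],"turn": -71.8},{"dp": [21.3,-17,0],"turn": -71.8},{"dp": [21.3,-17,0],"turn": -71.8},{"dp": [21.3,-17,0],"turn": -71.8},{"dp": [21.3,-17,0],"turn": -71.8},{"dp": [21.3,-17,0],"turn": -71.8}]}}

```text
clock: 20.25
ee_pos: [0.6032, -0.0381, 0.1515]
orientation: [-179.8, -0.0, 86.1]
wrist_force: [0.5, -0.2, -0.7]
width: 0.0487
gripper_force: 62.2
```

Request:
{"method": "move_arm", "body": {"moves": [{"dp": [0,0,0],"turn": -3},{"dp": [0,0,0],"turn": -3},{"dp": [0,0,0],"turn": -3},{"dp": [0,0,0],"turn": -3}]}}

```text
clock: 20.65
ee_pos: [0.6037, -0.0395, 0.1532]
orientation: [-179.9, -0.0, 88.6]
wrist_force: [0.5, 0.1, -0.9]
width: 0.0484
gripper_force: 62.2
```

```bash
python3 -c "
from h import *
go(.606,-.04,.15,-1.3);c,im=shot('wrist','w8')
cv2.imwrite('pics/w8v.png',cv2.resize(im[:300,140:420],(560,600),interpolation=cv2.INTER_CUBIC))"
```

```text
go [-0.05, 0.23, 0.32] turn -0.14 q6 -3.4
```

View pics/w8v.png

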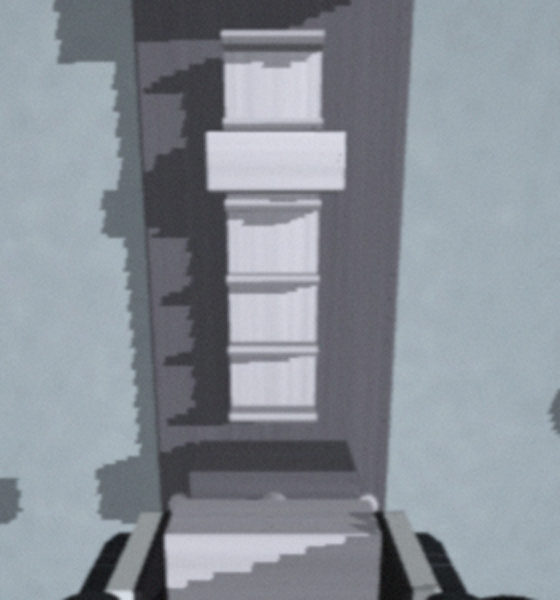

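The first piece sits squarely and centred in its pocket at (276,160). The held piece sits about 2 mm further back in the grip than the last one did. Now it goes into the middle pocket.

Request:
{"method": "move_arm", "body": {"moves": [{"dp": [3,0.2,2],"turn": 0},{"dp": [6.7,0.2,4],"turn": 0},{"dp": [6.7,0.2,5.5],"turn": 0},{"dp": [6.7,0.2,7],"turn": 0},{"dp": [6.7,0.2,7],"turn": 0},{"dp": [6.7,0.2,7],"turn": 0}]}}

```text
clock: 21.3
ee_pos: [0.6078, 0.0265, 0.0838]
orientation: [-180.0, 0.0, 88.6]
wrist_force: [0.8, -0.0, -0.4]
width: 0.0485
gripper_force: 62.3
```

```bash
python3 -c "
from h import *
go(.606,.0277,.034,-1.3)"
```

```text
go [0.11, -0.18, 4.98] turn -0.13 q6 2.8
```

Request:
{"method": "move_arm", "body": {"moves": [{"dp": [0.1,-0.1,2],"turn": 0},{"dp": [0.1,-0.1,3.5],"turn": 0},{"dp": [0.1,-0.1,4.2],"turn": 0},{"dp": [0.1,-0.1,4.6],"turn": 0},{"dp": [0.1,-0.1,4.8],"turn": 0},{"dp": [0.1,-0.1,4.95],"turn": 0},{"dp": [0.1,-0.1,4.95],"turn": 0}]}}

```text
clock: 22.0
ee_pos: [0.6072, 0.0284, 0.0354]
orientation: [180.0, 0.0, 88.6]
wrist_force: [-2.4, -0.4, 3.3]
width: 0.0484
gripper_force: 62.7
```

Request:
{"method": "move_arm", "body": {"moves": [{"dp": [0,0,0],"turn": 0},{"dp": [0,0,0],"turn": 0},{"dp": [0,0,0],"turn": 0},{"dp": [0,0,0],"turn": 0}], "hand": 6.5}}

```text
clock: 22.4
ee_pos: [0.6069, 0.0285, 0.0345]
orientation: [180.0, 0.0, 88.6]
wrist_force: [-1.0, -0.3, -0.1]
width: 0.065
gripper_force: 0.0
```

Request:
{"method": "move_arm", "body": {"moves": [{"dp": [0,0,-4],"turn": 0},{"dp": [0,0,-8],"turn": 0},{"dp": [-4,0,-13],"turn": 0},{"dp": [-9,0,-17],"turn": 0},{"dp": [-14,-2,-21],"turn": 0},{"dp": [-19,-5,-24],"turn": 0},{"dp": [-24,-8,-24],"turn": 0},{"dp": [-29,-10,-24],"turn": 0}]}}

```text
clock: 23.2
ee_pos: [0.5282, -0.2033, 0.2667]
orientation: [179.9, 0.1, 88.7]
wrist_force: [1.1, 0.4, 0.4]
width: 0.0648
gripper_force: 0.0
```

Request:
{"method": "move_arm", "body": {"moves": [{"dp": [-1,0,0],"turn": 0},{"dp": [-1,0,0],"turn": 0}]}}

```text
clock: 23.4
ee_pos: [0.5281, -0.2134, 0.2651]
orientation: [179.9, 0.0, 88.5]
wrist_force: [-0.1, 0.2, 0.3]
width: 0.0653
gripper_force: 0.0
```

```bash
python3 -c "
from h import *
print(bot.get_state()['ee_pos'])
c,im=shot('wrist','w9');pieces(c,im);pieces(c,im,.05)
go(.454,-.3775,.06,90)"
```

```text
[ 0.52806495 -0.21343827  0.2651452 ]
piece [ 545.7 -393.4] [18.1 48. ] dir 76.7 (283, 286, 18, 30)
piece [ 454.8 -376.6] [19.  47.5] dir 89.6 (219, 277, 15, 31)
piece [ 544.5 -373.7] [16.7 44.3] dir 76.7 (283, 286, 18, 30)
piece [ 460.6 -358.2] [17.5 43.8] dir 89.6 (219, 277, 15, 31)
go [-16.73, -7.01, 20.46] turn 88.54 q6 -21.6
```

Request:
{"method": "move_arm", "body": {"moves": [{"dp": [-16.7,-7,2],"turn": 88.5},{"dp": [-16.7,-7,4],"turn": 88.5},{"dp": [-16.7,-7,7],"turn": 88.5},{"dp": [-16.7,-7,10],"turn": 88.5},{"dp": [-16.7,-7,13],"turn": 88.5},{"dp": [-16.7,-7,16],"turn": 88.5},{"dp": [-16.7,-7,18],"turn": 88.5},{"dp": [-16.7,-7,18],"turn": 88.5}]}}

```text
clock: 24.25
ee_pos: [0.4535, -0.3739, 0.0806]
orientation: [-179.6, 0.2, 19.6]
wrist_force: [-0.4, -0.1, 0.3]
width: 0.0653
gripper_force: 0.0
```

Request:
{"method": "move_arm", "body": {"moves": [{"dp": [0,0,0],"turn": 20},{"dp": [0,0,0],"turn": 20},{"dp": [0,0,0],"turn": 20},{"dp": [0,0,0],"turn": 20}]}}

```text
clock: 24.65
ee_pos: [0.4554, -0.3754, 0.0841]
orientation: [-179.9, 0.0, -0.0]
wrist_force: [-0.4, -0.2, -0.2]
width: 0.0653
gripper_force: 0.0
```

```bash
python3 -c "
from h import *
go(.4544,-.377,.003,90)"
```

```text
go [-0.1, 0.17, 8.11] turn -0.01 q6 49.3
```

Request:
{"method": "move_arm", "body": {"moves": [{"dp": [-0.1,0.1,3.5],"turn": 0},{"dp": [-0.1,0.1,6.5],"turn": 0},{"dp": [-0.1,0.1,7.6],"turn": 0},{"dp": [-0.1,0.1,8],"turn": 0},{"dp": [-0.1,0.1,8],"turn": 0},{"dp": [-0.1,0.1,8],"turn": 0}]}}

```text
clock: 25.25
ee_pos: [0.4543, -0.3786, 0.0059]
orientation: [179.9, -0.1, -0.1]
wrist_force: [1.2, 0.4, -0.3]
width: 0.0648
gripper_force: 0.0
```

Request:
{"method": "move_arm", "body": {"moves": [{"dp": [0,0,0],"turn": 0},{"dp": [0,0,0],"turn": 0},{"dp": [0,0,0],"turn": 0},{"dp": [0,0,0],"turn": 0},{"dp": [0,0,0],"turn": 0},{"dp": [0,0,0],"turn": 0}], "hand": 4.4}}

```text
clock: 25.85
ee_pos: [0.4542, -0.3788, 0.0065]
orientation: [179.9, -0.1, -0.1]
wrist_force: [-0.9, 0.6, 5.9]
width: 0.0489
gripper_force: 62.2
```

Request:
{"method": "move_arm", "body": {"moves": [{"dp": [0,0,-1],"turn": 0},{"dp": [0,0,-4],"turn": 0},{"dp": [0,0,-9],"turn": 0},{"dp": [0,0,-14],"turn": 0},{"dp": [0,0,-15],"turn": 0},{"dp": [0,0,-15],"turn": 0}]}}

```text
clock: 26.45
ee_pos: [0.4546, -0.3793, 0.1581]
orientation: [179.8, -0.3, -0.1]
wrist_force: [-0.2, -0.5, -1.4]
width: 0.0482
gripper_force: 62.2
```

```bash
python3 -c "
from h import *
print(bot.get_state()['wrist_force'],bot.get_state()['width']);go(.606,-.07,.15,-1.3)"
```

```text
[-0.15514798 -0.47900614 -1.39453803] 0.04822332068094013
go [15.07, -30.96, 0.76] turn -88.82 q6 49.1
```

Request:
{"method": "move_arm", "body": {"moves": [{"dp": [15,-31,0],"turn": -88.8},{"dp": [15,-31,0],"turn": -88.8},{"dp": [15,-31,0],"turn": -88.8},{"dp": [15,-31,0],"turn": -88.8},{"dp": [15,-31,0],"turn": -88.8},{"dp": [15,-31,0],"turn": -88.8},{"dp": [15,-31,0],"turn": -88.8},{"dp": [15,-31,0],"turn": -88.8}]}}

```text
clock: 27.25
ee_pos: [0.6049, -0.0636, 0.1529]
orientation: [-179.9, -0.0, 69.3]
wrist_force: [-0.3, -1.1, -0.6]
width: 0.0482
gripper_force: 62.2
```

Request:
{"method": "move_arm", "body": {"moves": [{"dp": [0,0,0],"turn": -20},{"dp": [0,0,0],"turn": -20},{"dp": [0,0,0],"turn": -20},{"dp": [0,0,0],"turn": -20},{"dp": [0,0,0],"turn": -20}]}}

```text
clock: 27.75
ee_pos: [0.6031, -0.0684, 0.1534]
orientation: [-179.9, -0.0, 88.5]
wrist_force: [0.6, 0.3, -1.0]
width: 0.0484
gripper_force: 62.2
```

```bash
cat >> h.py <<'E'
def held(c,im):
    "row profile of the image along the middle of the held piece (wrist view): dark side face -> top face"
    g=cv2.cvtColor(im,cv2.COLOR_BGR2GRAY)[225:300,235:300:1].astype(int)
    print('rows225+',np.median(g[:,:20],1).astype(int).tolist())
E
python3 -c "
from h import *
go(.606,-.07,.15,-1.3)
for f in ('w6','w8'): held(*load(f))
c,im=shot('wrist','w10');held(c,im)"
```

```text
go [-0.15, 0.3, 0.34] turn -0.16 q6 -6.1
rows225+ [64, 63, 63, 63, 63, 61, 63, 64, 71, 89, 98, 99, 99, 100, 99, 103, 101, 101, 101, 106, 120, 125, 125, 124, 126, 130, 129, 128, 125, 126, 128, 128, 128, 129, 131, 133, 148, 184, 200, 203, 203, 202, 202, 202, 201, 202, 202, 203, 204, 203, 201, 201, 200, 199, 200, 200, 198, 197, 196, 190, 182, 172, 154, 139, 125, 124, 124, 125, 126, 127, 127, 126, 126, 125, 125]
rows225+ [62, 63, 63, 62, 63, 63, 63, 63, 63, 65, 76, 93, 99, 98, 99, 99, 102, 102, 100, 100, 99, 98, 96, 97, 109, 124, 128, 128, 130, 130, 131, 130, 128, 131, 133, 134, 132, 131, 131, 132, 132, 146, 181, 197, 202, 203, 204, 205, 205, 205, 204, 201, 199, 198, 197, 197, 196, 195, 195, 197, 196, 196, 197, 195, 178, 142, 127, 126, 126, 128, 128, 129, 129, 129, 127]
rows225+ [76, 67, 62, 63, 62, 62, 62, 63, 66, 77, 106, 134, 169, 178, 180, 180, 180, 179, 180, 181, 180, 175, 159, 139, 132, 131, 132, 134, 133, 131, 131, 134, 136, 136, 134, 133, 134, 133, 142, 173, 197, 204, 206, 207, 209, 209, 207, 206, 205, 203, 202, 200, 199, 199, 199, 199, 199, 201, 202, 202, 203, 202, 202, 190, 150, 130, 129, 131, 131, 131, 130, 130, 129, 130, 131]
```

Request:
{"method": "move_arm", "body": {"moves": [{"dp": [3,0.2,2],"turn": 0},{"dp": [6.7,0.2,4],"turn": 0},{"dp": [6.7,0.2,5.5],"turn": 0},{"dp": [6.7,0.2,7],"turn": 0},{"dp": [6.7,0.2,7],"turn": 0},{"dp": [6.7,0.2,7],"turn": 0}]}}

```text
clock: 28.4
ee_pos: [0.6076, -0.0025, 0.0846]
orientation: [-180.0, 0.0, 88.6]
wrist_force: [0.1, 0.4, -0.4]
width: 0.0482
gripper_force: 62.3
```

```bash
python3 -c "
from h import *
go(.6055,-.0009,.036,-1.3)"
```

```text
go [0.16, -0.21, 4.86] turn -0.14 q6 0.1
```

Request:
{"method": "move_arm", "body": {"moves": [{"dp": [0.05,-0.15,2],"turn": 0},{"dp": [0.05,-0.15,3.5],"turn": 0},{"dp": [0.05,-0.15,4.2],"turn": 0},{"dp": [0.05,-0.15,4.6],"turn": 0},{"dp": [0.05,-0.15,4.8],"turn": 0},{"dp": [0.05,-0.15,4.9],"turn": 0},{"dp": [0.05,-0.15,4.9],"turn": 0}]}}

```text
clock: 29.1
ee_pos: [0.6063, -0.0012, 0.0366]
orientation: [180.0, 0.0, 88.6]
wrist_force: [-0.4, 0.1, 3.5]
width: 0.0479
gripper_force: 63.7
```

Contact at the expected height, so I release and go for the last piece.

Request:
{"method": "move_arm", "body": {"moves": [{"dp": [0,0,0],"turn": 0},{"dp": [0,0,0],"turn": 0},{"dp": [0,0,0],"turn": 0},{"dp": [0,0,0],"turn": 0}], "hand": 6.5}}

```text
clock: 29.5
ee_pos: [0.6062, -0.001, 0.0359]
orientation: [180.0, -0.0, 88.6]
wrist_force: [0.4, -0.1, -0.3]
width: 0.0651
gripper_force: 0.0
```

Request:
{"method": "move_arm", "body": {"moves": [{"dp": [0,0,-4],"turn": 0},{"dp": [0,0,-8],"turn": 0},{"dp": [-4,0,-13],"turn": 0},{"dp": [-9,0,-17],"turn": 0},{"dp": [-14,-2,-20],"turn": 0},{"dp": [-19,-4,-20],"turn": 0},{"dp": [-24,-6,-20],"turn": 0},{"dp": [-29,-7,-20],"turn": 0}]}}

```text
clock: 30.3
ee_pos: [0.5407, -0.2507, 0.2351]
orientation: [179.9, 0.0, 88.7]
wrist_force: [1.7, 0.1, -0.1]
width: 0.0648
gripper_force: 0.0
```

Request:
{"method": "move_arm", "body": {"moves": [{"dp": [-1,0,0],"turn": 0},{"dp": [-1,0,0],"turn": 0}]}}

```text
clock: 30.5
ee_pos: [0.5409, -0.2608, 0.234]
orientation: [180.0, 0.0, 88.4]
wrist_force: [0.2, 0.5, -0.1]
width: 0.0649
gripper_force: 0.0
```

```bash
python3 -c "
from h import *
print(bot.get_state()['ee_pos'])
c,im=shot('wrist','w11');pieces(c,im);pieces(c,im,.05)
go(.5455,-.394,.08,76.5)"
```

```text
[ 0.54089094 -0.26078569  0.2340112 ]
piece [ 545.4 -393.9] [17.9 48.5] dir 75.5 (273, 266, 21, 35)
piece [ 545.2 -376.4] [16.4 44.4] dir 75.5 (273, 266, 21, 35)
go [-13.47, 0.78, 15.37] turn -77.96 q6 -25.3
```

Request:
{"method": "move_arm", "body": {"moves": [{"dp": [-13.4,0.8,2],"turn": -78},{"dp": [-13.4,0.8,4],"turn": -78},{"dp": [-13.4,0.8,7],"turn": -78},{"dp": [-13.4,0.8,10],"turn": -78},{"dp": [-13.4,0.8,13],"turn": -78},{"dp": [-13.4,0.8,15],"turn": -78},{"dp": [-13.4,0.8,15],"turn": -78},{"dp": [-13.4,0.8,15],"turn": -78}]}}

```text
clock: 31.35
ee_pos: [0.5466, -0.3905, 0.0821]
orientation: [179.9, -0.2, 157.9]
wrist_force: [-0.1, -0.1, 0.3]
width: 0.0649
gripper_force: 0.0
```

Request:
{"method": "move_arm", "body": {"moves": [{"dp": [0,0,0],"turn": -9.5},{"dp": [0,0,0],"turn": -9.5},{"dp": [0,0,0],"turn": -9.5},{"dp": [0,0,0],"turn": -9.5}]}}

```text
clock: 31.75
ee_pos: [0.5465, -0.3925, 0.0839]
orientation: [180.0, -0.0, 166.8]
wrist_force: [0.2, -0.6, -0.3]
width: 0.0646
gripper_force: 0.0
```

```bash
python3 -c "
from h import *
go(.5454,-.394,.004,76.2)"
```

```text
go [0.08, -0.18, 7.99] turn 0.59 q6 -113.5
```

Request:
{"method": "move_arm", "body": {"moves": [{"dp": [0.1,-0.1,3.5],"turn": 0.6},{"dp": [0.1,-0.1,6.5],"turn": 0.6},{"dp": [0.1,-0.1,7.5],"turn": 0.6},{"dp": [0.1,-0.1,7.9],"turn": 0.6},{"dp": [0.1,-0.1,7.9],"turn": 0.6},{"dp": [0.1,-0.1,7.9],"turn": 0.6}]}}

```text
clock: 32.35
ee_pos: [0.5457, -0.3947, 0.0063]
orientation: [-180.0, 0.1, 166.3]
wrist_force: [0.5, 0.0, 1.4]
width: 0.0649
gripper_force: 0.0
```

Request:
{"method": "move_arm", "body": {"moves": [{"dp": [0,0,0],"turn": 0},{"dp": [0,0,0],"turn": 0},{"dp": [0,0,0],"turn": 0},{"dp": [0,0,0],"turn": 0},{"dp": [0,0,0],"turn": 0},{"dp": [0,0,0],"turn": 0}], "hand": 4.4}}

```text
clock: 32.95
ee_pos: [0.5459, -0.3949, 0.0068]
orientation: [-179.9, 0.2, 166.3]
wrist_force: [-0.6, 0.2, 5.9]
width: 0.0479
gripper_force: 62.6
```

Request:
{"method": "move_arm", "body": {"moves": [{"dp": [0,0,-1],"turn": 0},{"dp": [0,0,-4],"turn": 0},{"dp": [0,0,-9],"turn": 0},{"dp": [0,0,-14],"turn": 0},{"dp": [0,0,-15],"turn": 0},{"dp": [0,0,-15],"turn": 0}]}}

```text
clock: 33.55
ee_pos: [0.5461, -0.395, 0.1584]
orientation: [-179.9, 0.3, 166.3]
wrist_force: [0.3, -0.2, -0.6]
width: 0.0484
gripper_force: 62.2
```

```bash
python3 -c "
from h import *
print(bot.get_state()['wrist_force'],bot.get_state()['width']);go(.604,-.09,.15,-1.3)"
```

```text
[ 0.25238617 -0.18827879 -0.5507305 ] 0.04835980002343422
go [1.61, 31.01, 0.76] turn 77.59 q6 -113.2
```

Request:
{"method": "move_arm", "body": {"moves": [{"dp": [1.6,31,0],"turn": 77.6},{"dp": [1.6,31,0],"turn": 77.6},{"dp": [1.6,31,0],"turn": 77.6},{"dp": [1.6,31,0],"turn": 77.6},{"dp": [1.6,31,0],"turn": 77.6},{"dp": [1.6,31,0],"turn": 77.6},{"dp": [1.6,31,0],"turn": 77.6},{"dp": [1.6,31,0],"turn": 77.6}]}}

```text
clock: 34.35
ee_pos: [0.6015, -0.0857, 0.1527]
orientation: [-179.8, -0.1, 99.0]
wrist_force: [0.9, -0.8, -0.4]
width: 0.0479
gripper_force: 62.2
```

Request:
{"method": "move_arm", "body": {"moves": [{"dp": [0,0,0],"turn": 9},{"dp": [0,0,0],"turn": 9},{"dp": [0,0,0],"turn": 9},{"dp": [0,0,0],"turn": 9},{"dp": [0,0,0],"turn": 9}]}}

```text
clock: 34.85
ee_pos: [0.6025, -0.0894, 0.1546]
orientation: [-180.0, -0.0, 90.2]
wrist_force: [-0.2, 0.0, -0.7]
width: 0.0481
gripper_force: 62.2
```

```bash
python3 -c "
from h import *
go(.6052,-.0290,.036,-1.3)
c,im=shot('wrist','w12');held(c,im);pieces(c,im,.05)"
```

```text
go [6.04, 0.3, 11.86] turn 1.47 q6 -9.7
rows225+ [182, 184, 183, 183, 182, 182, 182, 182, 183, 182, 182, 182, 182, 182, 182, 181, 181, 183, 181, 181, 173, 151, 133, 129, 130, 132, 134, 134, 133, 131, 130, 132, 133, 134, 136, 136, 138, 152, 189, 205, 208, 207, 206, 206, 206, 206, 207, 208, 208, 209, 208, 206, 204, 204, 205, 206, 205, 197, 169, 157, 149, 136, 129, 125, 125, 127, 128, 129, 130, 131, 131, 131, 131, 131, 132]
piece [606.9  -1.5] [19.7 48.7] dir 178.7 (249, 78, 68, 30)
piece [607.6  26.9] [19.  48.9] dir 178.7 (249, 34, 71, 31)
```

Request:
{"method": "move_arm", "body": {"moves": [{"dp": [3,0.1,2],"turn": 1.5},{"dp": [5.9,0.1,4],"turn": 1.5},{"dp": [5.9,0.1,5.5],"turn": 1.5},{"dp": [5.9,0.1,7],"turn": 1.5},{"dp": [5.9,0.1,7],"turn": 1.5},{"dp": [5.9,0.1,7],"turn": 1.5}]}}

```text
clock: 35.5
ee_pos: [0.6038, -0.031, 0.0849]
orientation: [-180.0, 0.0, 88.6]
wrist_force: [1.2, -0.7, 0.1]
width: 0.0481
gripper_force: 62.2
```

```bash
python3 -c "
from h import *
go(.605,-.0298,.036,-1.3)"
```

```text
go [0.13, 0.12, 4.89] turn -0.15 q6 -2.6
```

Request:
{"method": "move_arm", "body": {"moves": [{"dp": [0.05,0.1,2],"turn": 0},{"dp": [0.05,0.1,3.5],"turn": 0},{"dp": [0.05,0.1,4.2],"turn": 0},{"dp": [0.05,0.1,4.6],"turn": 0},{"dp": [0.05,0.1,4.8],"turn": 0},{"dp": [0.05,0.1,4.9],"turn": 0},{"dp": [0.05,0.1,4.9],"turn": 0}]}}

```text
clock: 36.2
ee_pos: [0.6044, -0.0299, 0.0368]
orientation: [-180.0, 0.0, 88.6]
wrist_force: [-4.2, -1.0, 6.3]
width: 0.0483
gripper_force: 64.2
```

Request:
{"method": "move_arm", "body": {"moves": [{"dp": [0,0,0],"turn": 0},{"dp": [0,0,0],"turn": 0},{"dp": [0,0,0],"turn": 0},{"dp": [0,0,0],"turn": 0}], "hand": 6.5}}

```text
clock: 36.6
ee_pos: [0.6048, -0.0297, 0.036]
orientation: [180.0, -0.0, 88.6]
wrist_force: [0.3, 0.5, -0.3]
width: 0.0653
gripper_force: 0.0
```

Request:
{"method": "move_arm", "body": {"moves": [{"dp": [0,0,-4],"turn": 0},{"dp": [0,0,-8],"turn": 0},{"dp": [-2,-2,-13],"turn": 0},{"dp": [-4,-4,-18],"turn": 0},{"dp": [-4,-4,-21],"turn": 0},{"dp": [-4,-4,-21],"turn": 0},{"dp": [-4,-4,-21],"turn": 0}]}}

```text
clock: 37.3
ee_pos: [0.5642, -0.0689, 0.2472]
orientation: [179.8, 0.0, 88.6]
wrist_force: [-0.3, 0.7, -0.5]
width: 0.0651
gripper_force: 0.0
```

```bash
python3 -c "
from h import *
go(.40,.21,.30,0)
c,im=shot('wrist','w13');pieces(c,im,.05)"
```

```text
go [27.47, -17.1, -5.34] turn -1.43 q6 -6.7
piece [604.5 -29.5] [18.6 48.4] dir 178.6 (290, 136, 47, 19)
piece [606.5  -0.8] [20.6 47.6] dir 178.6 (292, 106, 47, 22)
piece [607.1  27.4] [18.7 48.3] dir 178.6 (292, 77, 49, 21)
piece [607.1  56.5] [17.7 47.7] dir 178.6 (292, 45, 50, 21)
```

Request:
{"method": "move_arm", "body": {"moves": [{"dp": [37,-10.5,-8],"turn": -1.4},{"dp": [37,-10.5,-8],"turn": -1.4},{"dp": [37,-10.5,-8],"turn": -1.4},{"dp": [37,-10.5,-8],"turn": -1.4},{"dp": [37,-10.5,-8],"turn": -1.4},{"dp": [37,-10.5,-8],"turn": -1.4},{"dp": [37,-10.5,-8],"turn": -1.4},{"dp": [37,-10.5,-8],"turn": -1.4}], "hand": 8}}

```text
clock: 38.15
ee_pos: [0.4662, 0.3061, 0.3243]
orientation: [-179.8, 0.1, 90.1]
wrist_force: [1.0, -0.1, 0.5]
width: 0.0801
gripper_force: 0.0
```

Request:
{"method": "move_arm", "body": {"moves": [{"dp": [0,0,0],"turn": 0},{"dp": [0,0,0],"turn": 0}]}}

```text
clock: 38.35
ee_pos: [0.4668, 0.3046, 0.324]
orientation: [-179.8, 0.1, 90.2]
wrist_force: [-0.2, 0.6, -0.1]
width: 0.08
gripper_force: 0.0
```

```bash
python3 -c "
from h import *
print(bot.get_state()['ee_pos'])
c,im=shot('wrist','w14')
cv2.imwrite('pics/w14v.png',cv2.resize(im,(800,600),interpolation=cv2.INTER_CUBIC))"
```

```text
[0.46676711 0.30462243 0.3239938 ]
```

View pics/w14v.png

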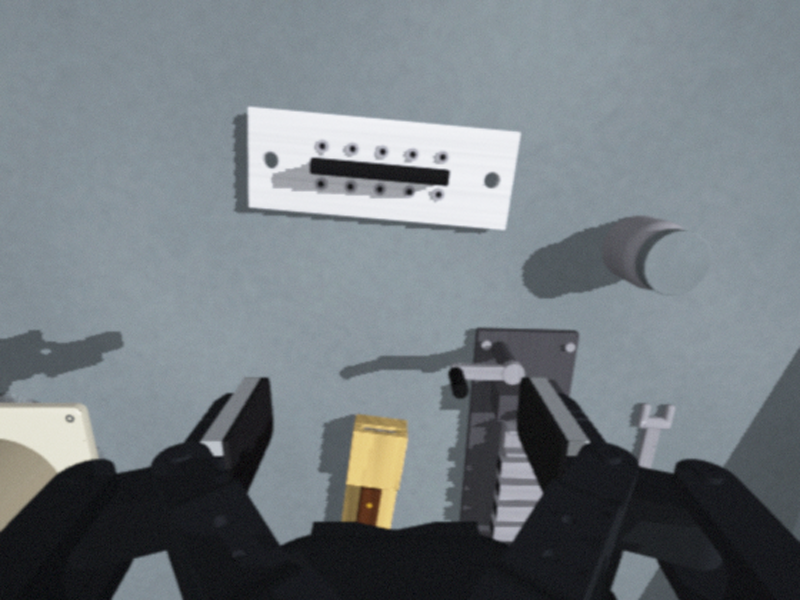

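The plate lies nearly along world x, with holes at (271,160) and (491,180) and the bar centred at (380,171). The tin is at (670,260), well away from it.

```bash
python3 -c "
from h import *
c,im=load('w14')
V=lambda p,z:(ray(c,np.array(p)/1.4286,z)[:,:2]*1000)
h=V([[271,160],[491,180]],.019);d=h[1]-h[0];print('holes',h.round(1).tolist(),np.hypot(*d),np.degrees(np.arctan2(d[1],d[0])),h.mean(0))
q=V([[248,107],[520,132],[505,230],[248,207]],.020);print('corners',q.round(1).tolist(),q.mean(0))
g=cv2.cvtColor(im,cv2.COLOR_BGR2GRAY)
m=(g<60).astype(np.uint8);m[:100]=0;m[140:]=0;m[:,:190]=0;m[:,340:]=0
k=max(cv2.findContours(m,0,1)[0],key=cv2.contourArea)
r=cv2.minAreaRect((ray(c,k[:,0],.064)[:,:2]*1000).astype(np.float32));print('bar',r)
w=cv2.threshold(g,185,255,0)[1];k=max(cv2.findContours(w,0,1)[0],key=cv2.contourArea)
print('white',cv2.minAreaRect((ray(c,k[:,0],.020)[:,:2]*1000).astype(np.float32)))
"
```

```text
holes [[349.5, 377.0], [557.5, 359.4]] 208.68112143917875 -4.842716849244301 [453.51654777 368.21160841]
corners [[332.5, 423.0], [581.1, 402.3], [574.1, 312.1], [324.2, 333.5]] [452.97078845 367.7221295 ]
bar ((452.8327331542969, 368.2192077636719), (12.005951881408691, 115.5449447631836), 85.13334655761719)
white ((452.9209899902344, 368.6147766113281), (90.87897491455078, 251.04364013671875), 84.99299621582031)
```

```bash
python3 -c "
from h import *
go(.453,.3683,.12,85.1)"
```

```text
go [6.52, -1.34, 20.39] turn -85.04 q6 31.8
```

Request:
{"method": "move_arm", "body": {"moves": [{"dp": [6.5,-1.3,2],"turn": -85},{"dp": [6.5,-1.3,5],"turn": -85},{"dp": [6.5,-1.3,8],"turn": -85},{"dp": [6.5,-1.3,11],"turn": -85},{"dp": [6.5,-1.3,14],"turn": -85},{"dp": [6.5,-1.3,17],"turn": -85},{"dp": [6.5,-1.3,20],"turn": -85},{"dp": [6.5,-1.3,20],"turn": -85}], "hand": 5}}

```text
clock: 39.2
ee_pos: [0.4526, 0.3649, 0.1207]
orientation: [-179.5, -0.3, 159.0]
wrist_force: [0.1, 0.6, 0.8]
width: 0.0501
gripper_force: 0.0
```

Request:
{"method": "move_arm", "body": {"moves": [{"dp": [0,0,0],"turn": -16.5},{"dp": [0,0,0],"turn": -16.5},{"dp": [0,0,0],"turn": -16.5},{"dp": [0,0,0],"turn": -16.5}]}}

```text
clock: 39.6
ee_pos: [0.4549, 0.3675, 0.1253]
orientation: [-179.9, -0.1, 175.0]
wrist_force: [0.4, 0.5, 0.3]
width: 0.0503
gripper_force: 0.0
```

```bash
python3 -c "
from h import *
go(.453,.3683,.038,85.1)
c,im=shot('wrist','w15');cv2.imwrite('pics/w15v.png',im)"
```

```text
go [0.19, 0.07, 8.73] turn -0.15 q6 -47.2
```

Request:
{"method": "move_arm", "body": {"moves": [{"dp": [0.15,0,4],"turn": 0},{"dp": [0.15,0,7],"turn": 0},{"dp": [0.15,0,8.2],"turn": 0},{"dp": [0.15,0,8.6],"turn": 0},{"dp": [0.15,0,8.6],"turn": 0},{"dp": [0.15,0,8.6],"turn": 0}]}}

```text
clock: 40.25
ee_pos: [0.4542, 0.3695, 0.0412]
orientation: [179.9, 0.1, 175.2]
wrist_force: [0.6, 0.6, -0.5]
width: 0.0497
gripper_force: 0.0
```

Request:
{"method": "move_arm", "body": {"moves": [{"dp": [0,0,0],"turn": 0},{"dp": [0,0,0],"turn": 0},{"dp": [0,0,0],"turn": 0},{"dp": [0,0,0],"turn": 0},{"dp": [0,0,0],"turn": 0},{"dp": [0,0,0],"turn": 0},{"dp": [0,0,0],"turn": 0},{"dp": [0,0,0],"turn": 0}], "hand": 0.5, "newtons": 100}}

```text
clock: 41.05
ee_pos: [0.4537, 0.3692, 0.0411]
orientation: [180.0, 0.1, 175.2]
wrist_force: [-0.5, -0.3, 6.3]
width: 0.0122
gripper_force: 98.1
```

Request:
{"method": "move_arm", "body": {"moves": [{"dp": [0,0,-0.5],"turn": 0},{"dp": [0,0,-2],"turn": 0},{"dp": [0,0,-4.5],"turn": 0},{"dp": [0,0,-7.5],"turn": 0},{"dp": [0,0,-10.5],"turn": 0},{"dp": [0,0,-13],"turn": 0},{"dp": [0,0,-14],"turn": 0},{"dp": [0,0,-14],"turn": 0}]}}

```text
clock: 41.85
ee_pos: [0.4538, 0.3693, 0.1816]
orientation: [179.9, 0.1, 175.3]
wrist_force: [0.3, -0.4, -7.0]
width: 0.0122
gripper_force: 98.2
```

```bash
python3 -c "
from h import *
s=bot.get_state();print(s['wrist_force'],s['wrist_torque']);go(.6059,.0274,.18,-1.3)
c,im=shot('wrist','w16')
cv2.imwrite('pics/w16v.png',im)"
```

```text
[ 0.30422671 -0.3895096  -7.00740133] [ 0.02241911  0.00832742 -0.0647801 ]
go [-17.98, -32.82, 0.14] turn 86.55 q6 -47.3
```

View pics/w16v.png

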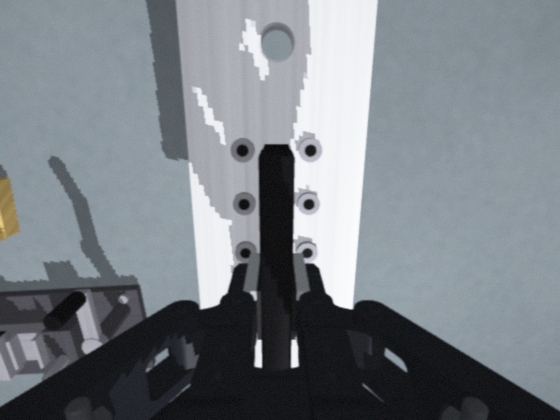

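The plate hangs straight: the leading hole is at (277,42), the bar is centred in the image, and the load is 7 N. I compute the offset from grip to plate.

```bash
python3 -c "
from h import *
c,im=load('w16');s=bot.get_state()
R=Rot.from_euler('xyz',s['orientation'],degrees=True).as_matrix();zt=s['ee_pos'][2]-.031+.010
f=lambda p,z:((ray(c,p,z)-s['ee_pos'])@R*1000).round(1)[:,:2].tolist()
print('hole rel TCP (tool mm)',f([[277,42]],zt),'bushings',f([[242,150],[311,150],[244,204],[309,203]],zt),'bar end',f([[261,146],[294,146]],zt+.044))
"
```

```text
hole rel TCP (tool mm) [[105.2, 0.4]] bushings [[55.4, -17.5], [55.4, 17.8], [26.6, -17.3], [27.1, 17.7]] bar end [[62.0, -5.8], [62.0, 6.6]]
```

Request:
{"method": "move_arm", "body": {"moves": [{"dp": [-0.5,-1.5,0],"turn": 3},{"dp": [-2,-4.5,0],"turn": 10},{"dp": [-4,-8,0],"turn": 18},{"dp": [-6,-11.5,0],"turn": 26},{"dp": [-8,-15,0],"turn": 34},{"dp": [-10,-18.5,0],"turn": 42},{"dp": [-12,-22,0],"turn": 50},{"dp": [-13,-24,0],"turn": 56}]}}

```text
clock: 42.7
ee_pos: [0.5629, 0.1153, 0.1782]
orientation: [-179.8, -0.0, 118.7]
wrist_force: [0.1, 0.8, -7.4]
width: 0.0119
gripper_force: 98.2
```

```bash
python3 -c "
from h import *
go(.6059,.0274,.18,-1.3)"
```

```text
go [-9.77, -0.45, -0.18] turn 30.04 q6 -18.3
```

Request:
{"method": "move_arm", "body": {"moves": [{"dp": [-3,-0.1,0],"turn": 7},{"dp": [-6,-0.2,0],"turn": 14},{"dp": [-8,-0.3,0],"turn": 21},{"dp": [-9.3,-0.4,0],"turn": 27},{"dp": [-9.8,-0.4,0],"turn": 30},{"dp": [-9.8,-0.4,0],"turn": 30},{"dp": [-9.8,-0.4,0],"turn": 30},{"dp": [-9.8,-0.4,0],"turn": 30}]}}

```text
clock: 43.5
ee_pos: [0.6066, 0.0317, 0.1791]
orientation: [-179.9, 0.0, 89.3]
wrist_force: [0.7, -0.2, -5.8]
width: 0.0117
gripper_force: 98.3
```

```bash
python3 -c "
from h import *
go(.6059,.0274,.18,-1.3)
c,im=shot('wrist','w17')
cv2.imwrite('pics/w17v.png',cv2.resize(im[0:200,140:420],(784,560),interpolation=cv2.INTER_CUBIC))"
```

```text
go [-0.43, -0.07, -0.09] turn 0.6 q6 2.6
```

View pics/w17v.png

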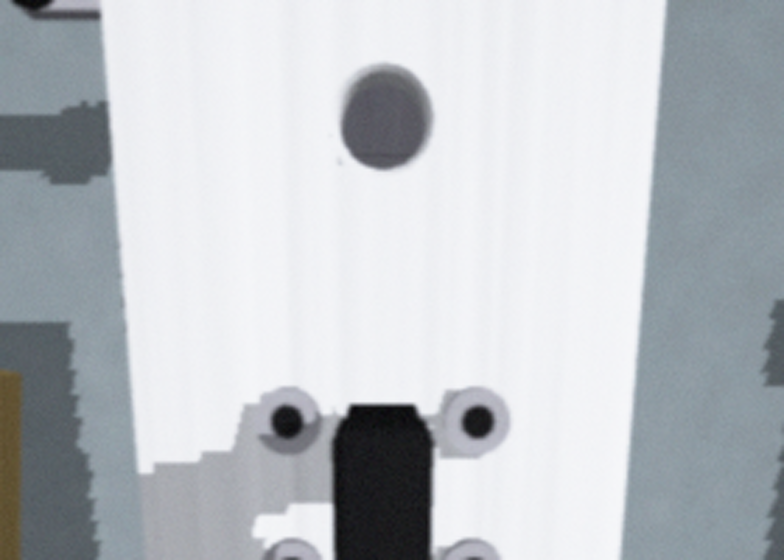

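The hole at (386,118) shows only the dark end block, since the pin is still too far below. I correct the offset and lower to just above the pin tips.

Request:
{"method": "move_arm", "body": {"moves": [{"dp": [-0.4,0,1],"turn": 0.6},{"dp": [-0.4,0,3],"turn": 0.6},{"dp": [-0.4,0,5],"turn": 0.6},{"dp": [-0.4,0,5.5],"turn": 0.6},{"dp": [-0.4,0,5.5],"turn": 0.6},{"dp": [-0.4,0,5.5],"turn": 0.6}]}}

```text
clock: 44.15
ee_pos: [0.6079, 0.0275, 0.1255]
orientation: [179.9, 0.0, 88.7]
wrist_force: [0.3, 0.9, -6.8]
width: 0.0119
gripper_force: 98.2
```

```bash
python3 -c "
from h import *
go(.6059,.0274,.083,-1.3);s=bot.get_state();print(s['ee_pos'])
c,im=shot('wrist','w18')
zu=s['ee_pos'][2]-.031
a=np.array(s['ee_pos']);d=np.array([.0227,.9997,0])*.105
P=np.array([a[0]+d[0],a[1]+d[1],zu+.010]);print('hole px',proj(c,[P]),'pin tip px (jig model)',proj(c,[[.6059+d[0],.0274+d[1],.082]]))
g=cv2.cvtColor(im,cv2.COLOR_BGR2GRAY);u,v=proj(c,[P])[0].astype(int)
print(u,v);print('\n'.join(' '.join('%3d'%x for x in r) for r in g[v-24:v+26:2,u-26:u+28:2]))"
```

```text
go [-0.02, -0.2, 4.25] turn -0.04 q6 2.8
[0.60786908 0.02753753 0.12550056]
hole px [[275.34517698  42.47150019]] pin tip px (jig model) [[271.74374433  51.56770588]]
275 42
241 242 242 241 243 240 239 240 239 241 242 242 243 241 241 243 242 241 241 241 241 242 240 238 239 241 240
242 241 243 243 242 240 239 239 240 241 244 243 243 240 241 242 242 242 241 242 242 240 240 239 240 240 239
240 241 243 243 242 240 239 240 240 241 240 234 224 214 203 221 232 240 242 242 242 241 240 241 240 241 241
241 242 242 243 242 241 238 240 239 232 206 186 174 163 153 155 159 178 211 240 241 242 241 239 239 240 240
241 241 242 243 242 241 239 237 226 198 176 140 117 109 110 113 121 137 149 200 237 241 239 240 239 241 241
241 242 243 244 243 242 238 229 199 164 119  99  98 100 102 102 105 104 121 141 188 238 241 240 240 241 240
241 242 243 243 242 242 235 210 166 123 103  99  95  92  98  94  99 104 101 116 146 223 239 239 239 240 240
242 242 242 243 243 240 226 193 142 101  91  89  87  86  87  88  86  89  98 105 125 162 234 239 239 241 239
242 242 242 244 242 237 219 175 124  90  88  88  89  87  91  8
[... 1073 characters left out ...]
  75  77  79  87  89 107 174 224 240 239 240 242 241
241 242 242 242 244 242 239 240 219 119  88  86  81  77  72  72  78  89 110 169 220 239 240 240 240 243 240
241 242 242 243 243 241 239 240 240 225 155  91  75  77  75  78  89 125 180 221 239 242 239 240 240 242 241
242 241 242 243 243 241 239 239 240 242 240 231 197 158 147 172 206 220 232 240 242 242 239 239 240 242 241
242 241 243 243 242 240 238 239 240 241 242 242 240 237 235 235 238 240 242 242 242 242 238 238 240 243 241
242 242 242 244 243 242 240 238 239 242 242 242 241 241 242 241 242 241 238 238 243 241 238 238 240 243 241
242 242 242 244 243 241 238 237 238 241 242 243 241 242 241 242 242 242 240 241 242 241 239 238 240 240 240
```

Request:
{"method": "move_arm", "body": {"moves": [{"dp": [0,-0.2,0],"turn": 0},{"dp": [0,-0.2,0],"turn": 0},{"dp": [0,-0.2,0.4],"turn": 0},{"dp": [0,-0.2,0.4],"turn": 0}]}}

```text
clock: 44.6
ee_pos: [0.6051, 0.0276, 0.1207]
orientation: [-180.0, 0.0, 88.7]
wrist_force: [0.3, 0.3, -6.8]
width: 0.012
gripper_force: 98.2
```

```bash
cat > hole.py <<'E'
from h import *
import sys
s=bot.get_state();print(s['ee_pos'],s['wrist_force'])
c,im=shot('wrist',sys.argv[1])
a=np.array(s['ee_pos']);d=np.array([.0227,.9997,0])*.105;zu=a[2]-.031
for n,p in(('hole top',[*(a+d)[:2],zu+.01]),('hole bottom',[*(a+d)[:2],zu]),('tip',[.6059+d[0],.0274+d[1],.082]),('shoulder',[.6059+d[0],.0274+d[1],.072])):print(n,proj(c,[p]).round(1)[0],end=' ')
print();g=cv2.cvtColor(im,cv2.COLOR_BGR2GRAY)
print('\n'.join('%3d: '%v+' '.join('%3d'%x for x in g[v,256:300:2]) for v in range(18,66,2)));go(.6059,.0274,.083,-1.3)
E
python3 hole.py w19
```

```text
[0.60505775 0.02755156 0.12065732] [ 0.31934091  0.32045978 -6.78106821]
hole top [275.4  42.4] hole bottom [275.4  46.6] tip [277.1  49.7] shoulder [277.1  53.1] 
 18: 243 242 240 239 239 240 241 242 242 242 241 240 242 241 242 241 242 240 240 239 240 240
 20: 242 242 240 240 240 241 240 241 244 242 241 241 243 242 243 242 241 242 241 239 239 239
 22: 242 240 240 239 240 240 241 238 227 220 206 209 225 238 241 241 242 242 241 241 238 240
 24: 243 242 241 239 239 238 221 195 182 165 158 156 156 166 190 231 242 243 242 240 239 239
 26: 243 242 241 240 233 211 188 163 122 115 111 112 119 130 140 166 230 241 241 239 239 240
 28: 243 242 240 236 211 183 140 110 101 102 101 102 100 107 106 131 151 225 240 239 239 240
 30: 244 241 240 225 193 145 117 102  97  93  91  92  93 100 100 106 127 183 235 240 239 240
 32: 243 242 236 213 170 131 101  93  90  88  86  87  87  91  96 105 113 143 207 238 240 240
 34: 243 242 230 197 155 109  91  92  92  92  90  94  88  87  91  95 105 126 178 237 238 241
 36: 243 240 230 186 128  93  93  91  90  92  91  92  92  92  88  96  99 118 153 224 238 241
 38: 2
[... 636 characters left out ...]
 239 241
 52: 243 243 241 221  82  80  99  97  98 115 125 125  93  81  76  77  92 156 213 238 239 240
 54: 244 243 237 238 162  80  92  91  90  86  90  84  80  75  74  76 128 202 236 239 240 242
 56: 243 238 204 237 236 163  93  90  82  82  79  73  74  76  81 126 194 234 239 239 239 241
 58: 244 241 236 237 239 237 195 118  86  77  77  74  79  99 143 203 234 242 239 239 240 241
 60: 244 243 241 239 239 241 242 236 217 176 144 156 188 217 227 238 241 243 240 237 239 241
 62: 243 241 240 237 239 240 241 242 241 237 235 236 237 240 241 241 242 242 239 238 240 241
 64: 243 242 240 239 240 239 242 242 242 241 241 240 242 245 242 242 242 243 240 240 239 242
go [-0.01, 0.08, 3.77] turn -0.05 q6 2.8
```

The pin now sits centred across the hole and agrees with the model, so I lower gently.

Request:
{"method": "move_arm", "body": {"moves": [{"dp": [0,0,0.4],"turn": 0},{"dp": [0,0,0.8],"turn": 0},{"dp": [0,0,1.1],"turn": 0},{"dp": [0,0,1.4],"turn": 0},{"dp": [0,0,1.6],"turn": 0},{"dp": [0,0,1.6],"turn": 0}]}}

```text
clock: 45.25
ee_pos: [0.6051, 0.0275, 0.1045]
orientation: [-180.0, 0.0, 88.6]
wrist_force: [0.4, -0.0, -6.4]
width: 0.0121
gripper_force: 98.4
```

```bash
python3 hole.py w20 | grep -v ': 2[34]. 2'
```

```text
[0.60512176 0.02754547 0.10452789] [ 0.42062974 -0.03269331 -6.37443375]
hole top [275.4  42.4] hole bottom [275.5  46.6] tip [277.1  43.4] shoulder [277.1  47.5] 
go [-0.01, 0.06, 2.18] turn -0.05 q6 2.8
```

Request:
{"method": "move_arm", "body": {"moves": [{"dp": [0,0,0.3],"turn": 0},{"dp": [0,0,0.6],"turn": 0},{"dp": [0,0,0.9],"turn": 0},{"dp": [0,0,1.2],"turn": 0},{"dp": [0,0,1.4],"turn": 0},{"dp": [0,0,1.4],"turn": 0}]}}

```text
clock: 45.9
ee_pos: [0.6051, 0.0275, 0.0905]
orientation: [-180.0, 0.0, 88.6]
wrist_force: [-0.4, 0.4, -6.1]
width: 0.0123
gripper_force: 98.4
```

Request:
{"method": "move_arm", "body": {"moves": [{"dp": [0,0,0.2],"turn": 0},{"dp": [0,0,0.4],"turn": 0},{"dp": [0,0,0.55],"turn": 0},{"dp": [0,0,0.65],"turn": 0},{"dp": [0,0,0.65],"turn": 0}]}}

```text
clock: 46.4
ee_pos: [0.6052, 0.0276, 0.0843]
orientation: [-180.0, 0.0, 88.7]
wrist_force: [0.2, -0.0, -6.7]
width: 0.0122
gripper_force: 98.4
```

Request:
{"method": "move_arm", "body": {"moves": [{"dp": [0,0,0.1],"turn": 0},{"dp": [0,0,0.2],"turn": 0},{"dp": [0,0,0.2],"turn": 0},{"dp": [0,0,0.2],"turn": 0}]}}

```text
clock: 46.8
ee_pos: [0.6055, 0.0275, 0.0831]
orientation: [180.0, 0.0, 88.7]
wrist_force: [-4.2, 0.7, 3.8]
width: 0.0116
gripper_force: 99.7
```

Seated at the predicted height. I release and back off.

Request:
{"method": "move_arm", "body": {"moves": [{"dp": [0,0,0],"turn": 0},{"dp": [0,0,0],"turn": 0},{"dp": [0,0,0],"turn": 0},{"dp": [0,0,0],"turn": 0},{"dp": [0,0,0],"turn": 0}], "hand": 4.5}}

```text
clock: 47.3
ee_pos: [0.6055, 0.0276, 0.0825]
orientation: [180.0, -0.0, 88.7]
wrist_force: [1.4, -0.6, -0.9]
width: 0.045
gripper_force: 0.0
```

Request:
{"method": "move_arm", "body": {"moves": [{"dp": [0,0,-2],"turn": 0},{"dp": [0,0,-5],"turn": 0},{"dp": [0,0,-9],"turn": 0},{"dp": [-3,-2,-12],"turn": 0},{"dp": [-6,-5,-15],"turn": 0},{"dp": [-6,-5,-15],"turn": 0},{"dp": [-6,-5,-15],"turn": 0}]}}

```text
clock: 48.0
ee_pos: [0.5541, -0.0318, 0.2335]
orientation: [179.9, -0.0, 88.6]
wrist_force: [0.2, -0.3, -0.5]
width: 0.0449
gripper_force: 0.0
```

```bash
python3 -c "
from h import *
s=bot.get_state();print(s['ee_pos'])
c,im=shot('wrist','w21');g=cv2.cvtColor(im,cv2.COLOR_BGR2GRAY)
w=cv2.threshold(g,185,255,0)[1];k=max(cv2.findContours(w,0,1)[0],key=cv2.contourArea);print(cv2.boundingRect(k))
print('plate top',cv2.minAreaRect((ray(c,k[:,0],.062)[:,:2]*1000).astype(np.float32)))
# clamp knob: darkest blob near its modelled place
p=proj(c,[[.5235,.1838,.110],[.5235,.1838,.075],[.5789,.1825,.074]]);print('knob top, base, pivot px',p.round(0).tolist())
m=(g<45).astype(np.uint8);n,l,st,ce=cv2.connectedComponentsWithStats(m);print([(st[i].tolist(),ce[i].round(1).tolist()) for i in range(1,n) if st[i][4]>60])
go(.5235,.23,.15,-1.3)"
```

```text
[ 0.55407887 -0.03179568  0.23349365]
(280, 0, 107, 248)
plate top ((605.4866943359375, 17.514862060546875), (230.0146026611328, 91.04939270019531), 88.52618408203125)
knob top, base, pivot px [[221.0, -109.0], [229.0, -79.0], [301.0, -78.0]]
[([321, 50, 31, 148, 2556], [334.9, 121.6]), ([0, 256, 560, 164, 44622], [281.7, 364.9])]
go [26.04, -3.7, 8.26] turn -0.09 q6 -3.1
```

```bash
cat > arc.py <<'E'
from h import *
import sys
y=np.radians(-1.3);O=np.array([.6059,.0274]);Rj=np.array([[np.cos(y),-np.sin(y)],[np.sin(y),np.cos(y)]])
def pose(th,r=57.):
    t=np.radians(th);return O+Rj@(np.array([-30+r*np.cos(t),155+r*np.sin(t)])/1000),-1.3+th-180
z=float(sys.argv[1])
print(bot.get_state()['ee_pos'],bot.get_state()['wrist_force'])
for th in map(float,sys.argv[2:]):
    p,f=pose(th);print(th,p.round(4),end=' ');go(p[0],p[1],z,f)
E
python3 arc.py .16 148
```

```text
[ 0.55413959 -0.03125102  0.23252698] [0.20436107 0.14912831 0.20602576]
148.0 [0.5318 0.2143] go [24.5, -2.84, 7.26] turn 31.91 q6 -3.1
```

Request:
{"method": "move_arm", "body": {"moves": [{"dp": [24.5,-2.8,0],"turn": 31.9},{"dp": [24.5,-2.8,0],"turn": 31.9},{"dp": [24.5,-2.8,0],"turn": 31.9},{"dp": [24.5,-2.8,2],"turn": 31.9},{"dp": [24.5,-2.8,4],"turn": 31.9},{"dp": [24.5,-2.8,7],"turn": 31.9},{"dp": [24.5,-2.8,7],"turn": 31.9},{"dp": [24.5,-2.8,7],"turn": 31.9}], "hand": 0, "newtons": 40}}

```text
clock: 48.85
ee_pos: [0.5309, 0.2148, 0.1608]
orientation: [-179.9, 0.2, 56.9]
wrist_force: [-0.9, -0.9, 1.1]
width: -0.0003
gripper_force: 0.0
```

```bash
python3 arc.py .086 148
```

```text
[0.53085016 0.21477201 0.16084095] [-0.85180292 -0.8859637   1.13595491]
148.0 [0.5318 0.2143] go [0.04, 0.12, 7.48] turn 0.17 q6 54.0
```

Request:
{"method": "move_arm", "body": {"moves": [{"dp": [0,0.1,3],"turn": 0},{"dp": [0,0.1,5.5],"turn": 0},{"dp": [0,0.1,7],"turn": 0},{"dp": [0,0.1,7.4],"turn": 0},{"dp": [0,0.1,7.4],"turn": 0}]}}

```text
clock: 49.35
ee_pos: [0.5331, 0.2134, 0.0889]
orientation: [180.0, -0.0, 56.7]
wrist_force: [-0.3, -0.1, 0.5]
width: -0.0003
gripper_force: 0.0
```

```bash
python3 arc.py .086 154 160 166 172 178 184 190 196
```

```text
[0.5331331  0.21335917 0.08889491] [-0.29199855 -0.14900387  0.54140966]
154.0 [0.5288 0.2092] go [-0.59, -0.14, 0.29] turn -6.0 q6 53.9
160.0 [0.5263 0.2037] go [-1.18, -0.04, 0.29] turn -12.0 q6 53.9
166.0 [0.5244 0.1981] go [-1.75, 0.11, 0.29] turn -18.0 q6 53.9
172.0 [0.5232 0.1923] go [-2.31, 0.33, 0.29] turn -24.0 q6 53.9
178.0 [0.5225 0.1863] go [-2.84, 0.6, 0.29] turn -30.0 q6 53.9
184.0 [0.5225 0.1804] go [-3.34, 0.92, 0.29] turn -36.0 q6 53.9
190.0 [0.5231 0.1744] go [-3.81, 1.3, 0.29] turn -42.0 q6 53.9
196.0 [0.5243 0.1686] go [-4.23, 1.72, 0.29] turn -48.0 q6 53.9
```

Request:
{"method": "move_arm", "body": {"moves": [{"dp": [-0.6,-0.1,0.1],"turn": -6},{"dp": [-1.2,0,0.1],"turn": -12},{"dp": [-1.75,0.1,0.1],"turn": -18},{"dp": [-2.3,0.3,0.1],"turn": -24},{"dp": [-2.85,0.6,0.1],"turn": -30},{"dp": [-3.35,0.9,0.1],"turn": -36},{"dp": [-3.8,1.3,0.1],"turn": -42},{"dp": [-4.2,1.7,0.1],"turn": -48}]}}

```text
clock: 50.15
ee_pos: [0.525, 0.1695, 0.0892]
orientation: [179.8, -0.0, 105.0]
wrist_force: [-0.3, 1.9, -0.4]
width: -0.0003
gripper_force: 0.8
```

```bash
python3 arc.py .087 203 210 217 224 231 238 243 247
```

```text
[0.52497181 0.16949738 0.08923789] [-0.30270772  1.89347962 -0.42232432]
203.0 [0.5265 0.162 ] go [-0.77, -0.05, 0.22] turn -6.72 q6 1.7
210.0 [0.5294 0.1557] go [-1.45, 0.07, 0.22] turn -13.72 q6 1.7
217.0 [0.5331 0.1498] go [-2.12, 0.28, 0.22] turn -20.72 q6 1.7
224.0 [0.5375 0.1444] go [-2.75, 0.56, 0.22] turn -27.72 q6 1.7
231.0 [0.5426 0.1396] go [-3.35, 0.92, 0.23] turn -34.72 q6 1.7
238.0 [0.5481 0.1354] go [-3.89, 1.36, 0.23] turn -41.72 q6 1.7
243.0 [0.5524 0.1329] go [-4.25, 1.7, 0.23] turn -46.72 q6 1.7
247.0 [0.556  0.1311] go [-4.51, 2.0, 0.23] turn -50.72 q6 1.7
```

The knob is being pushed (about 1.9 N). I continue the arc.

Request:
{"method": "move_arm", "body": {"moves": [{"dp": [-0.75,-0.05,0],"turn": -6.7},{"dp": [-1.45,0.05,0],"turn": -13.7},{"dp": [-2.1,0.3,0],"turn": -20.7},{"dp": [-2.75,0.55,0],"turn": -27.7},{"dp": [-3.35,0.9,0],"turn": -34.7},{"dp": [-3.9,1.35,0],"turn": -41.7},{"dp": [-4.25,1.7,0],"turn": -46.7},{"dp": [-4.5,2,0],"turn": -50.7}]}}

```text
clock: 50.95
ee_pos: [0.5558, 0.1309, 0.0893]
orientation: [179.9, 0.1, 155.6]
wrist_force: [-1.9, 1.4, 1.0]
width: -0.0
gripper_force: 0.8
```

```bash
python3 arc.py .088 248 250 252 254 256
```

```text
[0.55578863 0.13091146 0.08925391] [-1.86026357  1.36400548  1.03962663]
248.0 [0.5569 0.1307] go [-0.11, 0.02, 0.13] turn -1.08 q6 -53.6
250.0 [0.5587 0.1299] go [-0.31, 0.03, 0.13] turn -3.08 q6 -53.6
252.0 [0.5606 0.1292] go [-0.51, 0.05, 0.13] turn -5.08 q6 -53.6
254.0 [0.5625 0.1286] go [-0.7, 0.07, 0.13] turn -7.08 q6 -53.6
256.0 [0.5644 0.1281] go [-0.9, 0.09, 0.13] turn -9.08 q6 -53.6
```

Request:
{"method": "move_arm", "body": {"moves": [{"dp": [-0.15,0,0],"turn": -1},{"dp": [-0.3,0,0],"turn": -3},{"dp": [-0.4,0.05,0],"turn": -4},{"dp": [-0.5,0.05,0],"turn": -5},{"dp": [-0.5,0.05,0],"turn": -5}]}}

```text
clock: 51.45
ee_pos: [0.5585, 0.1295, 0.0879]
orientation: [-180.0, -0.1, 160.4]
wrist_force: [-4.8, 1.1, 3.8]
width: 0.0
gripper_force: 2.7
```

Request:
{"method": "move_arm", "body": {"moves": [{"dp": [-0.1,0,0],"turn": 0},{"dp": [-0.2,0,0],"turn": 0},{"dp": [-0.3,0,0],"turn": 0},{"dp": [-0.3,0,0],"turn": 0}]}}

```text
clock: 51.85
ee_pos: [0.5587, 0.1293, 0.0877]
orientation: [-179.9, -0.4, 160.4]
wrist_force: [-14.1, 7.3, 11.4]
width: -0.0001
gripper_force: 7.8
```

Firm against the stop. I back away, rise and check.

Request:
{"method": "move_arm", "body": {"moves": [{"dp": [0.8,0,0],"turn": 0},{"dp": [2.5,0,0],"turn": 0},{"dp": [2.5,0,-3],"turn": 0},{"dp": [2.5,0,-7],"turn": 0},{"dp": [2.5,0,-12],"turn": 0},{"dp": [2.5,0,-17],"turn": 0},{"dp": [2.5,0,-20],"turn": 0},{"dp": [2.5,0,-20],"turn": 0}]}}

```text
clock: 52.65
ee_pos: [0.5416, 0.1373, 0.2932]
orientation: [179.7, 0.5, 160.4]
wrist_force: [-0.3, 0.1, -0.1]
width: -0.0002
gripper_force: 0.0
```

```bash
python3 -c "
from h import *
go(.50,-.06,.32,0)"
```

```text
go [-2.72, -19.97, -2.76] turn 70.42 q6 -57.4
```

Request:
{"method": "move_arm", "body": {"moves": [{"dp": [-2.7,-20,-2.7],"turn": 70},{"dp": [-2.7,-20,-2.7],"turn": 70},{"dp": [-2.7,-20,-2.7],"turn": 70},{"dp": [-2.7,-20,-2.7],"turn": 70},{"dp": [-2.7,-20,-2.7],"turn": 70},{"dp": [-2.7,-20,-2.7],"turn": 70},{"dp": [-2.7,-20,-2.7],"turn": 70},{"dp": [-2.7,-20,-2.7],"turn": 70}]}}

```text
clock: 53.45
ee_pos: [0.4968, -0.0613, 0.3137]
orientation: [-180.0, 0.0, 91.3]
wrist_force: [0.6, -1.0, 0.2]
width: -0.0
gripper_force: 0.0
```

Request:
{"method": "move_arm", "body": {"moves": [{"dp": [0,0,0],"turn": 2},{"dp": [0,0,0],"turn": 2},{"dp": [0,0,0],"turn": 2}]}}

```text
clock: 53.75
ee_pos: [0.4969, -0.0609, 0.3139]
orientation: [-180.0, 0.0, 89.8]
wrist_force: [-0.2, -0.4, -0.0]
width: -0.0
gripper_force: 0.0
```

```bash
python3 -c "
from h import *
c,im=shot('wrist','w22');g=cv2.cvtColor(im,cv2.COLOR_BGR2GRAY);h=cv2.cvtColor(im,cv2.COLOR_BGR2HSV)
print(bot.get_state()['ee_pos'])
w=cv2.morphologyEx(cv2.threshold(g,185,255,0)[1],cv2.MORPH_CLOSE,np.ones((25,25)));k=max(cv2.findContours(w,0,1)[0],key=cv2.contourArea)
print('plate',cv2.minAreaRect((ray(c,k[:,0],.062)[:,:2]*1000).astype(np.float32)),'expect ctr 605.9 27.4')
m=(g<45).astype(np.uint8);n,l,st,ce=cv2.connectedComponentsWithStats(m)
for i in range(1,n):
    if 30<st[i][4]<5000: print('dark',st[i].tolist(),'z.09',(ray(c,[ce[i]],.092)[0,:2]*1000).round(0),'z.106',(ray(c,[ce[i]],.106)[0,:2]*1000).round(0))
print('knob px open/closed',proj(c,[[.5244,.1844,.092],[.5782,.128,.092]]).round(0).tolist())
b=((h[...,0]<15)&(h[...,1]>120)&(h[...,2]>30)&(h[...,2]<200)).astype(np.uint8);b=cv2.morphologyEx(b,cv2.MORPH_CLOSE,np.ones((7,7)))
k=max(cv2.findContours(b,0,1)[0],key=cv2.contourArea);r=cv2.minAreaRect((ray(c,k[:,0],.042)[:,:2]*1000).astype(np.float32));print('scraper handle',r)
d=np.array([np.cos(np.radians(82.1)),np.sin(np.radians(82.1))]);v=np.array(r[0])-[441.6,22.1];print('handle centre along/lat',v@d,v@[-d[1],d[0]],'expect -40,0')
"
```

```text
[ 0.49694458 -0.06085187  0.31403825]
plate ((605.4710083007812, 14.783409118652344), (227.07431030273438, 92.08643341064453), 88.53256225585938) expect ctr 605.9 27.4
dark [360, 34, 32, 120, 1724] z.09 [606.  33.] z.106 [602.  32.]
dark [394, 228, 63, 58, 1999] z.09 [ 683. -162.] z.106 [ 676. -155.]
knob px open/closed [[305.0, -80.0], [358.0, -11.0]]
scraper handle ((435.6387634277344, -16.97026824951172), (77.97430419921875, 23.70113182067871), 81.64140319824219)
handle centre along/lat -39.51880988689568 0.5346659543277338 expect -40,0
```

Plate and scraper check out. The clamp is just out of view, so I shift forward.

Request:
{"method": "move_arm", "body": {"moves": [{"dp": [14,0,0],"turn": 0},{"dp": [14,0,0],"turn": 0},{"dp": [14,0,0],"turn": 0},{"dp": [14,0,0],"turn": 0},{"dp": [14,0,0],"turn": 0}]}}

```text
clock: 54.3
ee_pos: [0.4977, 0.0799, 0.3143]
orientation: [-180.0, 0.0, 89.9]
wrist_force: [-0.3, -1.2, 0.2]
width: 0.0004
gripper_force: 0.0
```

```bash
python3 -c "
from h import *
c,im=shot('wrist','w23');g=cv2.cvtColor(im,cv2.COLOR_BGR2GRAY)
m=(g<45).astype(np.uint8);n,l,st,ce=cv2.connectedComponentsWithStats(m)
for i in range(1,n):
    if 30<st[i][4]<5000: print('dark',st[i].tolist(),ce[i].round(0),'z.092',(ray(c,[ce[i]],.092)[0,:2]*1000).round(0))
print('knob px open/closed',proj(c,[[.5244,.1844,.092],[.5782,.128,.092]]).round(0).tolist())
w=cv2.morphologyEx(cv2.threshold(g,185,255,0)[1],cv2.MORPH_CLOSE,np.ones((25,25)));k=max(cv2.findContours(w,0,1)[0],key=cv2.contourArea)
print('plate',cv2.minAreaRect((ray(c,k[:,0],.062)[:,:2]*1000).astype(np.float32)))
"
```

```text
dark [339, 129, 17, 13, 162] [348. 135.] z.092 [578. 128.]
dark [352, 169, 27, 100, 1265] [366. 218.] z.092 [606.  31.]
knob px open/closed [[301.0, 81.0], [348.0, 136.0]]
plate ((605.130859375, 47.09407043457031), (99.64271545410156, 293.4159240722656), 0.4317508637905121)
```

The knob is at (578,128) mm, exactly its closed position. I hand in.

```bash
python3 -c "
from rig import bot
print(bot.hand_in())"
```

```text
the job is handed in; nothing more can be done
None
```

The job is handed in at about 54 s. The scraper is home in its holder, four pieces are in pockets, the plate is seated over both pins and the clamp bar is at its stop. Last camera and force checks agreed; `hand_in()` gave no verdict.

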